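Load slide carriers into a slide scanner's gravity chute

ROBOT

A 6-joint arm with a two-finger parallel gripper is mounted at the origin on the work surface. World frame = base frame: x ahead of the robot, y to its left, z up, the work surface at z = 0. Lengths are in m, angles in degrees, forces in N, time in s.
With the tool pointing down it reaches from about 0.4 to 0.825 m from the base axis. Payload 7 kg.
Tool frame: the origin (TCP) lies on the centre line of the jaws, within the pads' length; the fingertips stand 19 mm ahead of it and the grasp point (between the pads) is the TCP; z points along the fingers, y is the line along which they close (so a half turn about z gives the same grasp; the last joint's range is limited). The gripper opens to 88 mm and grips with 3 to 60 N. Pads are 19 mm wide; open, the fingers measure 130 mm over their backs; the gripper's body (78 mm by 193 mm) begins 47 mm behind the grasp point.
Start: joints at [-47.664, 20.546, 0.682, 0, -70.136, -16.507], TCP at [0.294, -0.608, 0.217] pointing down, gripper open.
Joint ranges: [-176.03, 176.03], [-82.01, 121.73], [-58.28, 71.71], [-173.87, 95.51], [-174.79, -0.11], [-173.66, 173.66]. Speed limits (degrees/s): [136.94, 136.94, 172.46, 180, 180, 180].

INTERFACE

Orientations are given as [roll, pitch, yaw] about the fixed x, y, z axes, in that order (R = Rz(yaw) Ry(pitch) Rx(roll)).
In Python, from plant import get_state, capture, close_job gives the robot as it stands.
- The arm moves only by the tool apply_moves, never from a script. Its argument "targets" is a list of rows, each a list of 7 numbers: the opening, from 0 (shut) to 1 (fully open), then the shift along the tool's x, y, z normalised to -1 to 1, where 1 is 1000 mm, then the turn, a rotation vector about the tool's x, y, z normalised to -1 to 1, where 1 is 90 degrees. In form: [[claw, tx, ty, tz, ax, ay, az], ...]. A call has 1 to 20 rows; each row shifts and turns the commanded pose from where the row before left it, along the tool's axes as they then stand; what a row does not reach is not made up. A row lasts 1/12 s, in which the tool goes at most 41.7 mm and 7.16 degrees, less where a joint would pass 70% of its speed; a pose out of reach is approached as far as the arm can. A call with a number of a shift or a turn outside -1 to 1 is refused whole. A call with a gripper value outside its range is refused whole. The fingers move at their own pace and stop on an object; "newtons" is the grip in N (left out, the last holds). Time passes only in rows, so rows that do not move let the fingers close. It gives the time, the measured TCP pose, the force, the opening and the grip force at its end, in the units of the state.
- get_state(): the state, without advancing time (a new reading comes with each control period).
- capture(name): name is "scene" or "side" or "wrist"; returns a dict with "frame" (400x640x3 uint8, red, green, blue), "range_z" (400x640 float32, m along the optical axis (not along the pixel's ray), 0 where there is no reading), "camera_matrix" (3x3 intrinsics, pixels), "T" (4x4, takes a point from camera to world coordinates). Camera axes: x right, y down, z forward; pixel columns grow to the right and rows downward; lengths in m; the calibration is good to about 2 mm. A picture is of the moment at which its call begins.
- close_job(): hands the job in; it is judged then, once.
The state is a dict: "time_s": time; "joints": joint angles; "qd": joint speeds; "joint_torque": joint torques, N m; "tcp_pos": TCP position; "eef_rot": TCP orientation; "contact_force": force on the tool from outside, world axes, zero at the start; "moment": the same for the moment, N m; "gripper_width": finger opening in m; "gripper_force": force on a finger pad.
Only numpy, scipy, OpenCV 4.12 (cv2) and the standard library are available. Lean on these libraries where they do the work, as an engineer would, in place of code of your own. Each camera call takes 0.05 s, during which the arm holds its last target. There are 200 camera calls.

TASK

Load the two slide carriers lying on the bench into the scanner's sloping feed chute so that they queue up behind the one already in it, every carrier lying flat the same way as that one: glass slide up, thumb-grip end uphill. They hold glass, so never let one fall or topple over. When both are in the queue, press the clear hood over the lower end of the chute fully down, and leave the other things on the bench where they are.

Things in the scene. Friction and masses are not known exactly. Their poses are not given: they have to be found in the camera images.
- carrier_a: Grey plastic slide carrier, a 96 x 40 x 22 mm (x, y, z) box outline, 0.09 kg; origin at its centre. +z points out of the face with the pale glass slide in a recess (5 mm rim); the other face has two runners, no slide. +x points to the thumb-grip end: a 13 mm wide block with four ribs, next to the slide's white end. Lies flat on the bench, slide up.
- carrier_b: Grey plastic slide carrier, a 96 x 40 x 22 mm (x, y, z) box outline, 0.09 kg; origin at its centre. +z points out of the face with the pale glass slide in a recess (5 mm rim); the other face has two runners, no slide. +x points to the thumb-grip end: a 13 mm wide block with four ribs, next to the slide's white end. Lies flat on the bench, slide DOWN. Can stand on its flat ends.
- carrier_c: Grey plastic slide carrier, a 96 x 40 x 22 mm (x, y, z) box outline, 0.09 kg; origin at its centre. +z points out of the face with the pale glass slide in a recess (5 mm rim); the other face has two runners, no slide. +x points to the thumb-grip end: a 13 mm wide block with four ribs, next to the slide's white end. Already in the chute against the end stop.
- chute: Straight fixed stainless trough, 360 mm long, sloping 25 degrees; carriers slide down it by themselves. Origin on the floor's centre line at the end stop (the foot, 45 mm above the bench, at the scanner). +x uphill along the floor, +y across, +z out of the floor. Inside width 46 mm; walls rise straight 4 mm, then flare out as lips to 8 mm above the floor, 28 mm from the centre line.
- chute_bay (a point): Point on the trough's centre line, 280 mm uphill of the end stop and 11 mm above the floor: where the centre of a carrier lying in the open upper part comes. Let go there, it slides down to the queue; queued carriers have their centres 48, 144 and 240 mm from the stop.
- hood (a joint): Angle of the clear dust hood over the lower 180 mm of the chute: 0 = fully down (solid stop), positive = raised, at most 0.9 rad. Hinge across the chute, 4 mm from the end stop, 32 mm above the floor. Starts partly raised; the stiff hinge holds it where it is left (about 3 N at the free end moves it). Carriers pass beneath it, up or down.
- hood_pad (a point): Centre of the top of the dark ribbed press pad (34 x 66 mm) at the hood's free end, 158 mm from the hinge; with the hood down it lies at x = 162, y = 0, z = 41 mm in the chute's frame. Press here.
- objective: Chromed microscope objective standing on the bench, 24 mm across, 45 mm tall; origin under its centre. Leave alone.
- eyepiece: Black eyepiece standing on the bench, 38 mm across, 50 mm tall; origin under its centre. Leave alone.
- oil_bottle: Amber immersion oil bottle, 32 mm across, 75 mm tall; origin under its centre. Leave alone.
- stain_jar: Glass staining jar with lid, 62 mm across, 88 mm tall; origin under its centre. Leave alone.
- lens_blower: Black rubber lens blower standing on its base, 54 mm across, 90 mm tall; origin under its centre. Leave alone.
- petri_dish: Clear petri dish, 94 mm across, 16 mm tall; origin under its centre. Leave alone.
Not all that is in view belongs to the job. What is shaped like the carrier_b but green or red is not meant.

How it is judged (in metres and radians):
On the way, in this order (a step that is already met when the one before it is completed fails the run):
1. both bench carriers lie at rest in the chute behind the first one, slide up and thumb grip uphill, released (x of carrier_a in the frame of chute between 0.09 and 0.252 m and y of carrier_a in the frame of chute between -0.008 and 0.008 m and z of carrier_a in the frame of chute between 0.006 and 0.016 m and angle between each of carrier_a, carrier_b, carrier_c's own z axis and vertical below 0.55 rad and angle between each of carrier_a, carrier_b, carrier_c's own x axis and vertical below 1.28 rad and angle between the x axis of each of carrier_a, carrier_b, carrier_c and the x axis of chute, either way round below 0.1 rad and linear speed of each of carrier_a, carrier_b, carrier_c below 0.01 m/s and x of carrier_b in the frame of chute between 0.09 and 0.252 m and y of carrier_b in the frame of chute between -0.008 and 0.008 m and z of carrier_b in the frame of chute between 0.006 and 0.016 m and x of carrier_c in the frame of chute between 0.03 and 0.06 m and y of carrier_c in the frame of chute between -0.008 and 0.008 m and z of carrier_c in the frame of chute between 0.006 and 0.016 m and contact force between the fingers and carrier_a below 0.05 N and contact force between the fingers and carrier_b below 0.05 N), for 0.2 s.
2. the hood is pressed fully down (value of joint hood below 0.04 rad), for 0.1 s.
At the end, for the whole second after the job is handed in: All three carriers rest in one closed queue in the chute (first centre within 60 mm of the stop, the others within 252 mm), flat on its floor (5 mm), 8 mm of its centre line and 0.1 rad, slide up, thumb grip uphill; hood down within 0.04 rad; nothing held (all of step 1 and value of joint hood below 0.04 rad); the robot touches nothing.
It fails at once if a carrier falls or topples over: out of the fingers it moves faster than 1.2 m/s or turns faster than 8 rad/s (((linear speed of carrier_a above 1.2 m/s or angular speed of carrier_a above 8 rad/s) and contact force between the fingers and carrier_a below 0.1 N) or ((linear speed of carrier_b above 1.2 m/s or angular speed of carrier_b above 8 rad/s) and contact force between the fingers and carrier_b below 0.1 N) or ((linear speed of carrier_c above 1.2 m/s or angular speed of carrier_c above 8 rad/s) and contact force between the fingers and carrier_c below 0.1 N)).
It fails at once if another thing on the bench is moved by more than 30 mm (distance of any of objective, eyepiece, oil_bottle, stain_jar, lens_blower, petri_dish from where it was at the start of the episode above 0.03 m).
It also fails if it takes over 72 s, if anything falls off the work surface, if the arm or the gripper's body presses on something with over 40 N, if the wrist force passes 120 N, or if a joint passes its speed limit or range.

## Working session

There is one attempt and no reset: what is moved stays moved. The work goes in short steps, Python scripts to look and compute and a tool call to move; the robot and the scene stay as the last step left them, time stands still between calls to the robot, and variables do not carry over. Pictures are saved under pics/ and viewed, at most 10 in all, crops included, and the job is handed in when it is done.

Besides the shell and the picture viewer there is one more tool, called as name(argument=value, ...) on one line, values as JSON. apply_moves: Moves the arm, as the interface text tells. Scaled input: -1 to 1 covers 1000 mm each way for a shift and 90 degrees each way for a turn. Its arguments: {"type":"object","properties":{"targets":{"type":"array","items":{"type":"array","items":{"type":"number"}}},"newtons":{"type":"number"}},"required":["targets"]}

```bash
ls; mkdir -p pics
cat > h.py <<'E'
import numpy as np, cv2
from plant import get_state, capture, close_job
from scipy.spatial.transform import Rotation as R
def cloud(c):
    z=c["range_z"]; K=c["camera_matrix"]; v,u=np.mgrid[:400,:640]
    p=np.stack([(u-K[0,2])/K[0,0]*z,(v-K[1,2])/K[1,1]*z,z],-1)
    return p@c["T"][:3,:3].T+c["T"][:3,3]
def save(n,img): cv2.imwrite("pics/"+n+".png",cv2.cvtColor(img,cv2.COLOR_RGB2BGR))
E
python3 - <<'E'
from h import *
import pickle
for n in ("scene","side","wrist"):
    c=capture(n); pickle.dump(c,open(n+".pkl","wb")); print(n,c["T"].round(3).tolist(),c["camera_matrix"].round(1).tolist())
    save(n+"0",c["frame"])
print(get_state())
E
```

```text
pics
scene [[-0.174, 0.699, -0.693, 1.374], [0.985, 0.116, -0.13, 0.208], [-0.01, -0.705, -0.709, 1.004], [0.0, 0.0, 0.0, 1.0]] [[505.6, 0.0, 316.3], [0.0, 505.6, 199.1], [0.0, 0.0, 1.0]]
side [[-0.854, -0.3, 0.424, 0.024], [-0.52, 0.473, -0.711, 0.897], [0.013, -0.828, -0.56, 0.78], [0.0, 0.0, 0.0, 1.0]] [[478.5, 0.0, 317.6], [0.0, 478.5, 199.5], [0.0, 0.0, 1.0]]
wrist [[-0.434, 0.86, 0.268, 0.221], [0.901, 0.414, 0.131, -0.643], [0.002, 0.298, -0.954, 0.384], [0.0, 0.0, 0.0, 1.0]] [[290.1, 0.0, 322.4], [0.0, 290.1, 200.1], [0.0, 0.0, 1.0]]
{'time_s': 0.15, 'joints': array([-4.76659061e+01,  2.05832022e+01,  6.46620158e-01, -1.48544854e-02,
       -7.01357572e+01, -1.65072111e+01]), 'qd': array([ 0.09304457, -0.07786589,  0.15036712,  0.06959644,  0.03271001,
        0.01227491]), 'joint_torque': array([ 7.27613970e-04, -5.83280039e+01,  2.93290830e+01,  7.00120389e+00,
        8.74220452e-03, -1.05408858e-04]), 'tcp_pos': array([ 0.29388357, -0.60724878,  0.21642977]), 'eef_rot': array([ 1.79926674e+02, -7.16562177e-03, -1.54178169e+02]), 'contact_force': array([-0.7613486 , -0.85027874, -0.64339292]), 'moment': array([-0.04706572,  0.00799276,  0.0485755 ]), 'gripper_force': 0.0, 'gripper_width': 0.08766344198631726}
```

View pics/scene0.png

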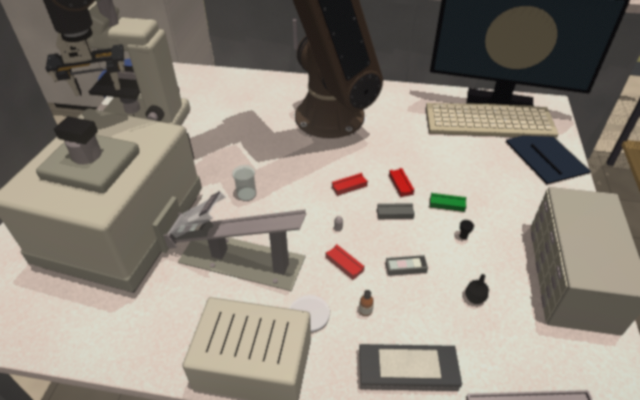

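View pics/side0.png

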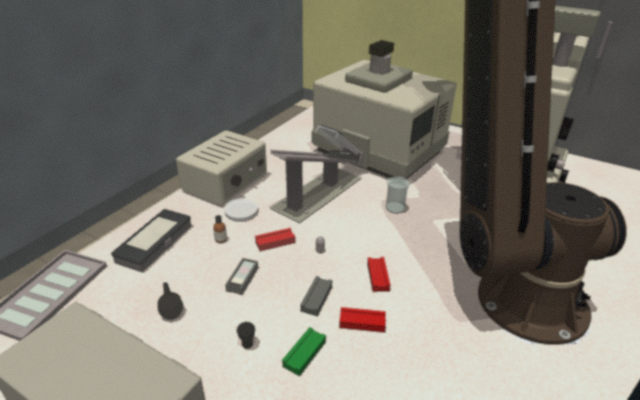

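The scene shows carrier_a (slide up) at (407,265) and carrier_b (runners up, grey) at (395,211). Lookalikes are red at (349,184), (401,182) and (345,262), and green at (448,202). The chute runs from (180,228) up to (305,215), with its foot at the scanner on the left. Next I'll measure these and make one close crop.

Run:
```python
from h import *
import pickle
for n,seeds in (("scene",dict(a=(407,265),b=(395,211))),("side",dict(a=(241,275),b=(317,295)))):
    c=pickle.load(open(n+".pkl","rb")); P=cloud(c)
    for k,(u,v) in seeds.items():
        w=P[v-40:v+40,u-40:u+40].reshape(-1,3); col=c["frame"][v-40:v+40,u-40:u+40].reshape(-1,3).astype(int)
        sat=col.max(1)-col.min(1)
        m=(w[:,2]>0.009)&(w[:,2]<0.035)&(sat<60)&(np.linalg.norm(w[:,:2]-P[v,u,:2],axis=1)<0.075)
        q=w[m]; r=cv2.minAreaRect((q[:,:2]*1000).astype(np.float32))
        print(n,k,m.sum(),P[v,u].round(3),r,np.percentile(q[:,2],[10,50,95]).round(4), q[:,:2].mean(0).round(4))
        top=w[m&(w[:,2]>0.017)]; print('  top',cv2.minAreaRect((top[:,:2]*1000).astype(np.float32)))
c=pickle.load(open("scene.pkl","rb"));P=cloud(c)
# table obstacles
for k,(u,v) in dict(obj=(339,222),eye=(466,229),oil=(367,302),jar=(245,185),blow=(477,290),petri=(310,315),chutetop=(300,218),chutemid=(250,228),chutelow=(215,232),foot=(185,235),hoodend=(212,200)).items(): print(k,P[v,u].round(3))
f=c["frame"]
A=cv2.resize(f[160:290,160:320],(800,650))[:600]
B=cv2.resize(f[190:290,340:460],(0,0),fx=4,fy=4,interpolation=cv2.INTER_CUBIC)
save("cropA",cv2.resize(f[165:285,160:320],(800,600),interpolation=cv2.INTER_CUBIC)); save("cropB",B)
```

```text
scene a 643 [0.598 0.284 0.022] ((591.4165649414062, 282.5587158203125), (45.66880416870117, 97.24097442626953), 15.796734809875488) [0.0143 0.0185 0.0233] [0.5933 0.2829]
  top ((591.4165649414062, 282.5587158203125), (45.66880416870117, 97.24097442626953), 15.796734809875488)
scene b 500 [0.418 0.244 0.017] ((392.1335144042969, 240.1894989013672), (90.8736343383789, 95.93312072753906), 10.793816566467285) [0.0132 0.0186 0.0234] [0.4154 0.2447]
  top ((412.8902282714844, 244.26210021972656), (49.12187576293945, 95.51569366455078), 11.204346656799316)
side a 640 [0.589 0.288 0.017] ((590.4437255859375, 283.3983459472656), (42.12196350097656, 99.912353515625), 14.355830192565918) [0.0148 0.0192 0.0234] [0.5885 0.2874]
  top ((590.5626831054688, 283.4527587890625), (42.110565185546875, 99.88394927978516), 14.165040016174316)
side b 691 [0.407 0.251 0.02 ] ((393.52001953125, 239.8870849609375), (86.00172424316406, 100.462890625), 15.5684232711792) [0.0155 0.0192 0.0237] [0.4101 0.2503]
  top ((390.8356628417969, 240.54454040527344), (85.67256164550781, 99.06687927246094), 11.812564849853516)
obj [0.501 0.103 0.038]
eye [0.481 0.422 0.048]
oil [0.741 0.2   0.054]
jar [ 0.431 -0.164  0.063]
blow [0.667 0.44  0.053]
petri [0.771 0.077 0.015]
chutetop [0.644 0.035 0.194]
chutemid [ 0.644 -0.084  0.138]
chutelow [ 0.632 -0.179  0.093]
foot [ 0.636 -0.257  0.073]
hoodend [ 0.624 -0.172  0.196]
```

View pics/cropB.png

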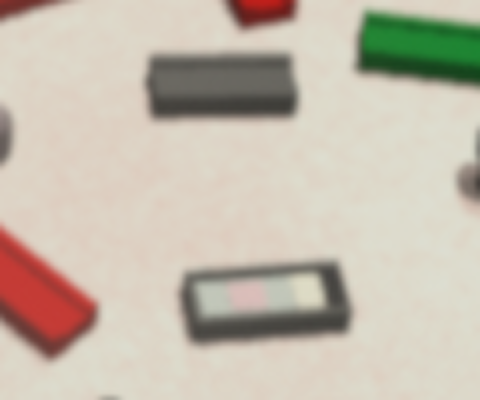

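View pics/cropA.png

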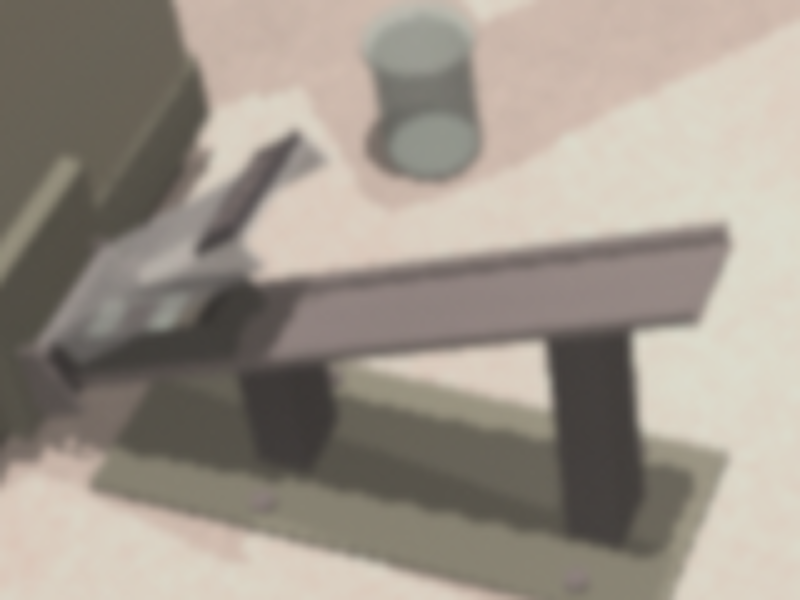

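Crop B: carrier_a's white end points image-right (+y), and carrier_b shows plain runners. Crop A: the chute is open above y≈-0.13, and the raised hood covers carrier_c. Next is fitting the chute frame.

Run:
```python
from h import *
import pickle
s25=np.tan(np.radians(25))
for n in ("scene","side"):
    P=cloud(pickle.load(open(n+".pkl","rb"))).reshape(-1,3)
    m=(P[:,0]>.57)&(P[:,0]<.71)&(P[:,1]>-.12)&(P[:,1]<.10)&(P[:,2]>.1)&(P[:,2]<.24)
    q=P[m]; 
    for _ in range(6):   # robust plane z = a x + b y + c on the floor
        X=np.c_[q[:,:2],np.ones(len(q))]; co=np.linalg.lstsq(X,q[:,2],rcond=None)[0]
        e=q[:,2]-X@co; k=abs(e-np.median(e))<max(1.5*np.std(e),.003); q=q[k]
    nrm=np.array([-co[0],-co[1],1]);nrm/=np.linalg.norm(nrm)
    up=np.array([0,0,1])-nrm*nrm[2]; 
    print(n,m.sum(),len(q),co.round(4),'slope',np.degrees(np.arccos(nrm[2])),'az',np.degrees(np.arctan2(up[1],up[0])))
    r=cv2.minAreaRect((P[m][:,:2]*1000).astype(np.float32)); print(r, P[m].max(0).round(4))
    h=P[m]@nrm-co[2]*nrm[2]
    print('h pct',np.percentile(h,[2,10,50,90,98]).round(4))
    for y in np.arange(-.11,.06,.02):
        t=m.nonzero()[0]; t=t[abs(P[t,1]-y)<.01]; z0=P[t]
        fl=z0[abs(z0@nrm-co[2]*nrm[2])<.003]; print(round(y,2),len(t),'x',z0[:,0].min().round(4),z0[:,0].max().round(4),'floor x',fl[:,0].min().round(4),fl[:,0].max().round(4),'zmax',z0[:,2].max().round(4))
```

```text
scene 1548 972 [0.035  0.4678 0.1545] slope 25.13272113704116 az 85.72681407590518
((643.0172119140625, -39.479026794433594), (166.8339080810547, 60.57699966430664), 83.93511199951172) [0.6809 0.0456 0.2022]
h pct [-0.0581 -0.0358 -0.0001  0.005   0.0077]
-0.11 142 x 0.6047 0.6657 floor x 0.6047 0.6615 zmax 0.1376
-0.09 142 x 0.6087 0.6683 floor x 0.6087 0.664 zmax 0.1496
-0.07 150 x 0.6103 0.6691 floor x 0.6127 0.6657 zmax 0.1547
-0.05 152 x 0.6132 0.6712 floor x 0.6165 0.6703 zmax 0.1662
-0.03 253 x 0.6147 0.6738 floor x 0.6179 0.6726 zmax 0.1763
-0.01 336 x 0.6156 0.6762 floor x 0.6192 0.6746 zmax 0.1838
0.01 169 x 0.6206 0.6789 floor x 0.6229 0.6781 zmax 0.1954
0.03 168 x 0.6226 0.6809 floor x 0.6239 0.6791 zmax 0.2018
0.05 36 x 0.6242 0.6729 floor x 0.6281 0.6729 zmax 0.2022
side 767 258 [0.0963 0.4498 0.1159] slope 24.702170039534032 az 77.92014725099544
((642.7959594726562, -38.94346618652344), (169.5928192138672, 61.116722106933594), 82.03312683105469) [0.6835 0.0477 0.2049]
h pct [-0.0648 -0.0526 -0.0027  0.0045  0.0073]
-0.11 45 x 0.6046 0.6639 floor x 0.6089 0.6619 zmax 0.1378
-0.09 38 x 0.6063 0.6641 floor x 0.6111 0.664 zmax 0.1446
-0.07 49 x 0.608 0.6701 floor x 0.6131 0.667 zmax 0.1582
-0.05 43 x 0.6141 0.6712 floor x 0.6141 0.6704 zmax 0.1652
-0.03 99 x 0.6133 0.6728 floor x 0.6165 0.6715 zmax 0.1755
-0.01 341 x 0.6172 0.6768 floor x 0.6199 0.6755 zmax 0.1867
0.01 61 x 0.6191 0.6799 floor x 0.6211 0.6779 zmax 0.1954
0.03 62 x 0.6228 0.6835 floor x 0.6253 0.6835 zmax 0.2049
0.05 29 x 0.6251 0.6769 floor x 0.6278 0.6769 zmax 0.2029
```

```bash
cat >> h.py <<'E'
def plan(pos,rot=None,rpy=None,frm=None,n=None):
    """rows (units of the tool) from the present pose to pos with rot (Rotation)"""
    if frm is None:
        s=get_state(); p=s["tcp_pos"]; r=R.from_euler("xyz",s["eef_rot"],degrees=True)
    else: p,r=np.array(frm[0]),frm[1]
    g=rot if rot is not None else (R.from_euler("xyz",rpy,degrees=True) if rpy is not None else r)
    rv=(r.inv()*g).as_rotvec(degrees=True); d=np.array(pos)-p
    k=n or int(max(np.ceil(np.linalg.norm(d)/.040),np.ceil(np.linalg.norm(rv)/6.9),1))
    print("n",k,"turn/row",(rv/k/90).round(4),"world d",d.round(4))
    st=R.from_rotvec(rv/k,degrees=True); q=r
    L=[q.inv().apply(d/k) if True else 0]
    for i in range(k-1): q=q*st; L.append(q.inv().apply(d/k))
    if np.linalg.norm(rv)<.3: print("shift/row",L[0].round(4))
    else: print("shifts",[l.round(4).tolist() for l in L])
def tool(xax,zax):
    z=np.array(zax,float);z/=np.linalg.norm(z);x=np.array(xax,float);x-=z*(x@z);x/=np.linalg.norm(x)
    return R.from_matrix(np.c_[x,np.cross(z,x),z])
E
python3 - <<'E'
from h import *
import pickle
P=cloud(pickle.load(open("scene.pkl","rb"))).reshape(-1,3)
a=np.array([.294,-.607]);b=np.array([.5,.2]);u=(b-a)/np.linalg.norm(b-a)
t=(P[:,:2]-a)@u; d=abs((P[:,:2]-a)@np.array([-u[1],u[0]]))
for k in np.arange(0,.85,.1):
    m=(abs(t-k)<.06)&(d<.2); print(k.round(1),P[m][:,2].max().round(3) if m.any() else None)
s=get_state(); plan([.294,-.607,.36]); 
plan([.50,.16,.36],rpy=[180,0,-76],frm=([.294,-.607,.36],R.from_euler("xyz",s["eef_rot"],degrees=True)))
E
```

```text
0.0 0.504
0.1 0.474
0.2 0.588
0.3 0.28
0.4 0.253
0.5 0.503
0.6 0.505
0.7 0.202
0.8 0.042
n 4 turn/row [0. 0. 0.] world d [1.000e-04 2.000e-04 1.436e-01]
shift/row [-0.      0.0001 -0.0359]
n 20 turn/row [ 0.      0.     -0.0434] world d [0.206 0.767 0.   ]
shifts [[-0.026, 0.03, 0.0], [-0.028, 0.0282, 0.0], [-0.0298, 0.0262, 0.0], [-0.0315, 0.0241, 0.0], [-0.0331, 0.0219, 0.0], [-0.0345, 0.0196, 0.0], [-0.0358, 0.0172, 0.0], [-0.0369, 0.0147, 0.0], [-0.0378, 0.0122, 0.0], [-0.0385, 0.0096, 0.0], [-0.0391, 0.0069, 0.0], [-0.0395, 0.0043, 0.0], [-0.0397, 0.0016, 0.0], [-0.0397, -0.0012, 0.0], [-0.0395, -0.0039, 0.0], [-0.0392, -0.0065, 0.0], [-0.0386, -0.0092, 0.0], [-0.0379, -0.0118, 0.0], [-0.037, -0.0144, 0.0], [-0.036, -0.0169, 0.0]]
```

Run:
```python
from h import *
import pickle
P=np.r_[cloud(pickle.load(open("scene.pkl","rb"))).reshape(-1,3)]
print('      ',np.arange(-.7,.1,.1).round(1))
for x in np.arange(0,.9,.1):
    print(round(x,1),[int(1000*P[m][:,2].max()) if (m:=(abs(P[:,0]-x)<.05)&(abs(P[:,1]-y)<.05)&(P[:,2]>-.05)).any() else -1 for y in np.arange(-.7,.1,.1)])
```

```text
[-0.7 -0.6 -0.5 -0.4 -0.3 -0.2 -0.1 -0. ]
0.0 [4, 157, 49, 7, 5, 9, 275, 263]
0.1 [395, 420, 350, 6, 5, 6, 148, 362]
0.2 [390, 440, 348, 6, 6, 6, 481, 502]
0.3 [392, 503, 337, 5, 6, 6, 9, 505]
0.4 [336, 392, 253, 253, 251, 91, 88, 7]
0.5 [-1, 252, 588, 583, 254, 7, 6, 5]
0.6 [-1, 253, 368, 367, 253, 199, 160, 202]
0.7 [6, 253, 283, 282, 253, 199, 161, 201]
0.8 [3, 250, 252, 253, 252, 5, 119, 120]
```

apply_moves(targets=[[1, 0, 0, -0.036, 0, 0, 0], [1, 0, 0, -0.036, 0, 0, 0], [1, 0, 0, -0.036, 0, 0, 0], [1, 0, 0, -0.036, 0, 0, 0], [1, 0, 0, 0, 0, 0, 0]])

```text
time_s: 0.57
tcp_pos: [0.2944, -0.6098, 0.3699]
eef_rot: [-179.3, 0.0, -154.2]
contact_force: [-0.6, -1.1, 0.8]
gripper_width: 0.0875
gripper_force: 0.0
```

apply_moves(targets=[[1, -0.026, 0.03, 0, 0, 0, -0.0434], [1, -0.028, 0.0282, 0, 0, 0, -0.0434], [1, -0.0298, 0.0262, 0, 0, 0, -0.0434], [1, -0.0315, 0.0241, 0, 0, 0, -0.0434], [1, -0.0331, 0.0219, 0, 0, 0, -0.0434], [1, -0.0345, 0.0196, 0, 0, 0, -0.0434], [1, -0.0358, 0.0172, 0, 0, 0, -0.0434], [1, -0.0369, 0.0147, 0, 0, 0, -0.0434], [1, -0.0378, 0.0122, 0, 0, 0, -0.0434], [1, -0.0385, 0.0096, 0, 0, 0, -0.0434], [1, -0.0391, 0.0069, 0, 0, 0, -0.0434], [1, -0.0395, 0.0043, 0, 0, 0, -0.0434], [1, -0.0397, 0.0016, 0, 0, 0, -0.0434], [1, -0.0397, -0.0012, 0, 0, 0, -0.0434], [1, -0.0395, -0.0039, 0, 0, 0, -0.0434], [1, -0.0392, -0.0065, 0, 0, 0, -0.0434], [1, -0.0386, -0.0092, 0, 0, 0, -0.0434], [1, -0.0379, -0.0118, 0, 0, 0, -0.0434], [1, -0.037, -0.0144, 0, 0, 0, -0.0434], [1, -0.036, -0.0169, 0, 0, 0, -0.0434]])

```text
time_s: 2.23
tcp_pos: [0.5003, 0.1614, 0.3612]
eef_rot: [-180.0, 0.0, -75.8]
contact_force: [0.5, -0.5, 0.3]
gripper_width: 0.0876
gripper_force: 0.0
```

Run:
```python
from h import *
import pickle
c=capture("wrist"); pickle.dump(c,open("w1.pkl","wb")); save("w1",c["frame"]); s=get_state(); print(s["joints"].round(1),s["tcp_pos"],s["eef_rot"],s["contact_force"],s["time_s"]); print(c["T"].round(3))
```

```text
[ 39.6   3.1  -3.4  -0.  -83.5 -25. ] [0.502139   0.16642008 0.35958447] [ 1.79957225e+02  3.01541629e-02 -7.54457593e+01] [3.44093897 4.83774971 2.07085851] 2.2833
[[-0.97  -0.232 -0.073  0.521]
 [-0.243  0.926  0.29   0.082]
 [ 0.     0.299 -0.954  0.529]
 [ 0.     0.     0.     1.   ]]
```

View pics/w1.png

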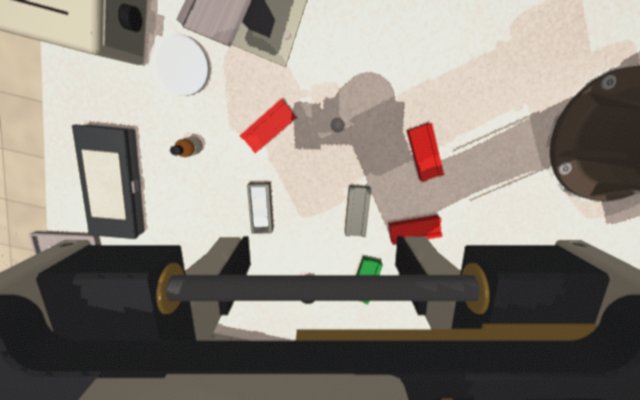

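Wrist view: carrier_a is at (260,207) and carrier_b at (357,210), both clear. The lookalikes are the red ones at (268,126), (425,152) and (415,229), and the green one at (370,268).

```bash
cat >> h.py <<'E'
def carrier(c,u,v,zlo=.012,zhi=.034,rad=.07):
    P=cloud(c); f=cv2.cvtColor(c["frame"],cv2.COLOR_RGB2HSV)
    m=((P[...,2]>zlo)&(P[...,2]<zhi)&(np.linalg.norm(P[...,:2]-P[v,u,:2],axis=-1)<rad)).astype(np.uint8)
    n,l=cv2.connectedComponents(m); m=l==l[v,u]
    q=P[m]; (cx,cy),(w,h),an=cv2.minAreaRect((q[:,:2]*1000).astype(np.float32))
    if w>h: w,h,an=h,w,an-90
    print("carrier",np.round([cx,cy],1),"size",round(w,1),round(h,1),"az",round(an+90,1),"z",np.percentile(q[:,2],[5,50,95]).round(4),"n",m.sum()); return m,P
E
python3 - <<'E'
from h import *
c=capture("wrist"); save("w1b",cv2.resize(c["frame"][165:250,230:390],(800,425),interpolation=cv2.INTER_CUBIC))
carrier(c,260,207);carrier(c,357,210)
s=get_state();print(s["tcp_pos"],s["eef_rot"])
E
```

```text
carrier [591. 283.] size 40.5 95.8 az 104.6 z [0.0165 0.0195 0.0233] n 1161
carrier [412.3 245.7] size 40.2 97.0 az 100.4 z [0.0169 0.0196 0.0234] n 1106
[0.50110111 0.16371553 0.35933086] [ 1.79866450e+02 -1.92259883e-02 -7.56943800e+01]
```

View pics/w1b.png

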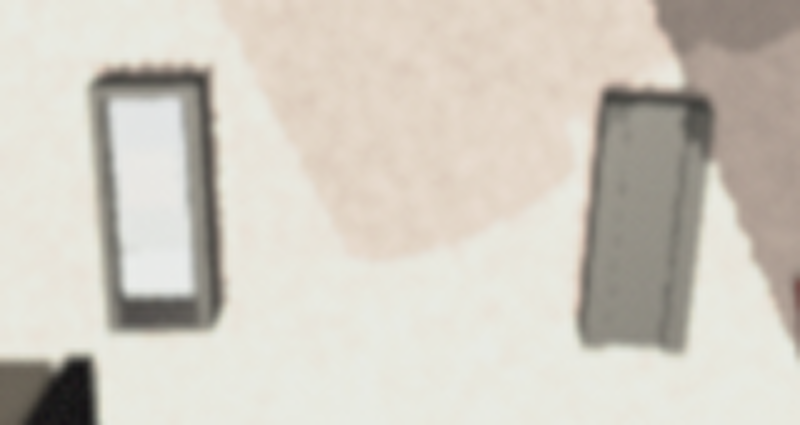

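Carrier_a's dark grip block is toward +y, so its azimuth is 104.6°. Carrier_b shows only runners, so its grip end is unknown for now. I'll take A first.

Run:
```python
from h import *
plan([.591,.283,.13]); plan([.591,.283,.13],rpy=[180,0,-75.4],n=8)
```

```text
n 7 turn/row [0. 0. 0.] world d [ 0.0899  0.1193 -0.2293]
shift/row [-0.0133 -0.0167  0.0327]
n 8 turn/row [ 0.0002 -0.     -0.0004] world d [ 0.0899  0.1193 -0.2293]
shifts [[-0.0117, -0.0146, 0.0286], [-0.0117, -0.0146, 0.0286], [-0.0117, -0.0146, 0.0286], [-0.0116, -0.0146, 0.0286], [-0.0116, -0.0146, 0.0286], [-0.0116, -0.0146, 0.0287], [-0.0116, -0.0146, 0.0287], [-0.0116, -0.0146, 0.0287]]
```

apply_moves(targets=[[1, -0.0117, -0.0146, 0.0286, 0, 0, -0.0004], [1, -0.0117, -0.0146, 0.0286, 0, 0, 0], [1, -0.0117, -0.0146, 0.0286, 0, 0, 0], [1, -0.0117, -0.0146, 0.0286, 0, 0, 0], [1, -0.0117, -0.0146, 0.0286, 0, 0, 0], [1, -0.0117, -0.0146, 0.0287, 0, 0, 0], [1, -0.0116, -0.0146, 0.0287, 0, 0, 0], [1, -0.0116, -0.0146, 0.0287, 0, 0, 0], [1, 0, 0, 0, 0, 0, 0], [1, 0, 0, 0, 0, 0, 0], [1, 0, 0, 0, 0, 0, 0]])

```text
time_s: 3.25
tcp_pos: [0.5914, 0.2779, 0.1324]
eef_rot: [-180.0, -0.0, -76.0]
contact_force: [0.3, -0.3, 0.7]
gripper_width: 0.0874
gripper_force: 0.0
```

Run:
```python
from h import *
s=get_state(); print(s["tcp_pos"],s["eef_rot"],s["joints"].round(1)); plan([.591,.283,.030],rpy=[180,0,-75.4],n=4)
```

```text
[0.59137319 0.27787231 0.13241376] [-1.79999822e+02 -2.45319652e-02 -7.60164014e+01] [ 42.3  22.1  -8.6   0.  -59.3 -28.3]
n 4 turn/row [-0.     -0.0001 -0.0017] world d [-0.0004  0.0051 -0.1024]
shifts [[-0.0013, -0.0002, 0.0256], [-0.0013, -0.0002, 0.0256], [-0.0013, -0.0002, 0.0256], [-0.0013, -0.0002, 0.0256]]
```

apply_moves(targets=[[0.8, -0.0013, 0, 0.0256, 0, 0, -0.0017], [0.8, -0.0013, 0, 0.0256, 0, 0, -0.0017], [0.8, -0.0013, 0, 0.0256, 0, 0, -0.0017], [0.8, -0.0013, 0, 0.0256, 0, 0, -0.0017], [0.8, 0, 0, 0, 0, 0, 0], [0, 0, 0, 0, 0, 0, 0], [0, 0, 0, 0, 0, 0, 0], [0, 0, 0, 0, 0, 0, 0], [0, 0, 0, 0, 0, 0, 0], [0, 0, 0, 0, 0, 0, 0], [0, 0, 0, 0, 0, 0, 0]], newtons=15)

```text
time_s: 4.17
tcp_pos: [0.5903, 0.2835, 0.0307]
eef_rot: [-179.9, 0.0, -75.4]
contact_force: [-0.8, -0.0, 0.3]
gripper_width: 0.0358
gripper_force: 0.0
```

Run:
```python
from h import *
s=get_state(); print(s["tcp_pos"],s["eef_rot"],s["joints"].round(1),s["gripper_width"],s["gripper_force"])
az=np.radians(83.2); O=np.array([.614,-.2817,.045]); 
xc=np.array([np.cos(az)*np.cos(np.radians(25)),np.sin(az)*np.cos(np.radians(25)),np.sin(np.radians(25))]); yc=np.array([-np.sin(az),np.cos(az),0]); zc=np.cross(xc,yc)
bay=O+.285*xc+.030*zc
print("bay tcp",bay,zc)
r0=R.from_euler("xyz",s["eef_rot"],degrees=True); g=tool(-xc,-zc); print(g.as_euler("xyz",degrees=True))
p1=s["tcp_pos"]+[0,0,.24]; plan(p1); p2=bay+.10*zc; plan(p2,rot=g,frm=(p1,r0),n=10)
```

```text
[0.59030411 0.28348145 0.03069475] [-1.79923052e+02  3.93187886e-02 -7.54034863e+01] [ 42.7  28.  -14.3   0.  -47.6 -28.1] 0.03581921307936658 0.0
bay tcp [ 0.64308228 -0.03780863  0.19263544] [-0.05003968 -0.41964536  0.90630779]
[180.   25.  -96.8]
n 6 turn/row [0. 0. 0.] world d [0.   0.   0.24]
shift/row [-0.     -0.0001 -0.04  ]
n 10 turn/row [ 0.0051 -0.0274  0.0234] world d [ 0.0478 -0.3633  0.0126]
shifts [[0.0364, 0.0045, -0.0013], [0.0364, 0.0032, -0.0029], [0.0363, 0.0018, -0.0045], [0.0362, 0.0004, -0.006], [0.0359, -0.0009, -0.0076], [0.0354, -0.0023, -0.0091], [0.0349, -0.0037, -0.0106], [0.0343, -0.0051, -0.0121], [0.0335, -0.0064, -0.0135], [0.0326, -0.0077, -0.0148]]
```

apply_moves(targets=[[0, 0, 0, 0, 0, 0, 0], [0, 0, 0, 0, 0, 0, 0], [0, 0, 0, 0, 0, 0, 0]])

```text
time_s: 4.42
tcp_pos: [0.5899, 0.2832, 0.0297]
eef_rot: [180.0, -0.0, -75.4]
contact_force: [0.3, -0.5, 0.6]
gripper_width: 0.016
gripper_force: 0.0
```

Run:
```python
from h import *
c=capture("wrist"); save("w2",c["frame"][100:])
```

```text
(no output)
```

View pics/w2.png

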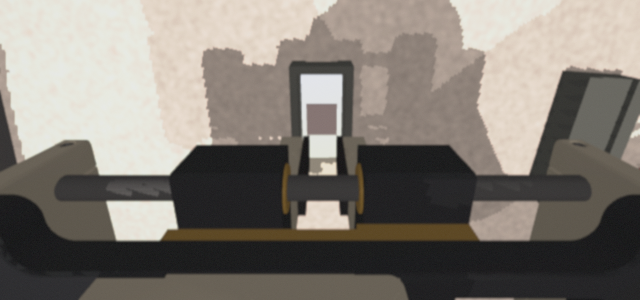

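Run:
```python
from h import *
c=capture("wrist"); P=cloud(c); s=get_state(); print(s["tcp_pos"],s["gripper_width"],s["gripper_force"],s["contact_force"])
for v in (165,175,185,200,225,240,250,256,262,270,290,310): print(v,[(u,*(1000*P[v,u]).round(0).astype(int)) for u in (292,298,304,310,322,334,342,350)])
```

```text
[0.58991724 0.28317773 0.02955633] 0.007751372857904953 0.0 [-0.91874456  0.12378093  0.3694499 ]
165 [(292, np.int64(621), np.int64(241), np.int64(17)), (298, np.int64(617), np.int64(240), np.int64(18)), (304, np.int64(614), np.int64(239), np.int64(18)), (310, np.int64(610), np.int64(238), np.int64(18)), (322, np.int64(603), np.int64(237), np.int64(18)), (334, np.int64(595), np.int64(235), np.int64(18)), (342, np.int64(591), np.int64(234), np.int64(17)), (350, np.int64(586), np.int64(232), np.int64(18))]
175 [(292, np.int64(619), np.int64(246), np.int64(22)), (298, np.int64(616), np.int64(247), np.int64(17)), (304, np.int64(612), np.int64(245), np.int64(19)), (310, np.int64(609), np.int64(244), np.int64(20)), (322, np.int64(601), np.int64(242), np.int64(19)), (334, np.int64(594), np.int64(241), np.int64(18)), (342, np.int64(589), np.int64(240), np.int64(18)), (350, np.int64(585), np.int64(237), np.int64(22))]
185 [(292, np.int64(618), np.int64(253), np.int64(22)), (298, np.int64(614), np.int64(253), np.int64(18)), (304, np.int64(611), np.int64(252), np.int64(19)), (310, np.int64(607
[... 3267 characters left out ...]
nt64(256), np.int64(122)), (310, np.int64(602), np.int64(255), np.int64(123)), (322, np.int64(598), np.int64(255), np.int64(122)), (334, np.int64(595), np.int64(253), np.int64(122)), (342, np.int64(592), np.int64(253), np.int64(122)), (350, np.int64(590), np.int64(253), np.int64(122))]
310 [(292, np.int64(605), np.int64(261), np.int64(125)), (298, np.int64(601), np.int64(279), np.int64(102)), (304, np.int64(597), np.int64(292), np.int64(85)), (310, np.int64(594), np.int64(292), np.int64(84)), (322, np.int64(573), np.int64(354), np.int64(1)), (334, np.int64(563), np.int64(352), np.int64(1)), (342, np.int64(580), np.int64(288), np.int64(85)), (350, np.int64(585), np.int64(267), np.int64(112))]
```

Run:
```python
from h import *
c=capture("wrist"); P=cloud(c); s=get_state(); r=R.from_euler("xyz",s["eef_rot"],degrees=True)
Q=r.inv().apply((P-s["tcp_pos"]).reshape(-1,3)).reshape(400,640,3)*1000
print(s["gripper_width"],s["gripper_force"])
for u in (300,306,336,346):
    print(u,[(v,*Q[v,u].round(0).astype(int).tolist()) for v in range(222,246,2)])
m=(Q[...,2]>-60)&(Q[...,2]<40)&(P[...,2]>.03)&(abs(Q[...,1])<60)&(abs(Q[...,0])<40)
v,u=m.nonzero(); q=Q[m]; print(len(q),q.min(0),q.max(0)); i=q[:,2].argsort()[-8:]; print(q[i].round(1),u[i],v[i])
```

```text
0.00401958080287527 0.0
300 [(222, 10, -15, 12), (224, 8, -16, 13), (226, 7, -16, 13), (228, 5, -16, 13), (230, 5, -15, 11), (232, 3, -16, 12), (234, 1, -16, 13), (236, 0, -16, 11), (238, 11, -13, -16), (240, 11, -13, -19), (242, 12, -13, -22), (244, 11, -13, -23)]
306 [(222, 10, -11, 12), (224, 10, -11, 10), (226, 8, -11, 11), (228, 6, -11, 11), (230, 5, -11, 11), (232, 3, -12, 12), (234, 2, -11, 11), (236, 0, -12, 11), (238, 11, -10, -16), (240, 12, -10, -20), (242, 12, -10, -22), (244, 11, -9, -23)]
336 [(222, 11, 8, 10), (224, 9, 8, 10), (226, 8, 8, 9), (228, 6, 9, 11), (230, 5, 9, 10), (232, 4, 9, 10), (234, 2, 9, 11), (236, 0, 9, 12), (238, 12, 7, -17), (240, 11, 7, -18), (242, 10, 7, -18), (244, 9, 7, -19)]
346 [(222, 12, 15, 8), (224, 10, 15, 7), (226, 9, 15, 8), (228, 8, 15, 8), (230, 7, 15, 6), (232, 4, 15, 8), (234, 3, 15, 8), (236, 3, 15, 6), (238, 12, 13, -16), (240, 12, 13, -20), (242, 11, 13, -21), (244, 11, 12, -24)]
1594 [-10.64308965 -19.95977305 -59.7441246 ] [12.12783105 19.14775153 -8.79170722]
[[-9.7  3.5 -9.7]
 [ 9.6  4.6 -9.4]
 [ 9.6  7.  -9.3]
 [-8.5 -4.5 -9.3]
 [ 9.5 -5.5 -9.1]
 [ 9.4  4.  -9. ]
 [ 9.4 -6.1 -9. ]
 [ 9.3 -7.3 -8.8]] [329 331 335 316 314 330 313 311] [265 236 236 263 236 236 236 236]
```

Run:
```python
from h import *
import pickle
c=pickle.load(open("w1.pkl","rb")); P=cloud(c); r=R.from_euler("xyz",[179.96,.03,-75.45],degrees=True)
Q=r.inv().apply((P-np.array([.5021,.1664,.3596])).reshape(-1,3)).reshape(400,640,3)*1000
Tt=r.inv().apply(c["T"][:3,3]-np.array([.5021,.1664,.3596]))*1000; print("cam in tool",Tt)
m=(Q[...,2]>-80)&(Q[...,2]<100)&(abs(Q[...,1])<80)&(abs(Q[...,0])<60)
v,u=m.nonzero(); q=Q[m]; i=q[:,2].argsort()[::-1][:200:12]; print(np.c_[q[i].round(0),u[i],v[i]])
c=capture("scene"); P=cloud(c); s=get_state(); print(s["tcp_pos"],s["gripper_width"])
r=R.from_euler("xyz",s["eef_rot"],degrees=True); Q=r.inv().apply((P-s["tcp_pos"]).reshape(-1,3)).reshape(400,640,3)*1000
m=(abs(Q[...,0])<13)&(abs(Q[...,1])<25)&(Q[...,2]>-60)&(Q[...,2]<40)
q=Q[m]; print(m.sum(), np.histogram(q[:,2],bins=np.arange(-60,45,5)))
```

```text
cam in tool [  86.00337021    3.26716431 -169.38893498]
[[  9.  47. -10. 396. 243.]
 [ 15. -43. -11. 245. 236.]
 [  8. -41. -12. 249. 246.]
 [ 10. -41. -12. 249. 244.]
 [  8.  46. -12. 396. 245.]
 [ 15. -43. -13. 245. 237.]
 [  9.  47. -13. 397. 245.]
 [ 15. -41. -13. 248. 237.]
 [ 11.  46. -14. 397. 242.]
 [ 14.  47. -14. 398. 238.]
 [ -2.  47. -14. 396. 263.]
 [  9. -41. -15. 248. 247.]
 [ 14.  49. -15. 403. 239.]
 [ 16. -48. -15. 235. 237.]
 [ 11.  47. -15. 398. 244.]
 [ 15.  51. -16. 406. 237.]
 [ 15.  59. -16. 420. 237.]]
[0.58994446 0.28318356 0.0295441 ] 0.0021242929844790827
68 (array([ 0,  0,  1,  0,  0,  0,  0,  0,  0,  0,  0,  0,  0,  5, 11,  9, 10,
       13, 19,  0]), array([-60, -55, -50, -45, -40, -35, -30, -25, -20, -15, -10,  -5,   0,
         5,  10,  15,  20,  25,  30,  35,  40]))
```

The wrist depth and the failed closing agree: the fingertips end about 11 mm behind the reported TCP, so the reported z is about 30 mm ahead of the true one. I'll reopen and go lower by that amount.

apply_moves(targets=[[0.8, 0, 0, 0, 0, 0, 0], [0.8, 0, 0, 0, 0, 0, 0], [0.8, 0, 0, 0, 0, 0, 0], [0.8, 0, 0, 0, 0, 0, 0], [0.8, 0, 0, 0, 0, 0, 0], [0.8, 0, 0, 0, 0, 0, 0], [0.8, 0, 0, 0, 0, 0, 0], [0.8, 0, 0, 0, 0, 0, 0]])

```text
time_s: 5.28
tcp_pos: [0.59, 0.2832, 0.0297]
eef_rot: [-180.0, 0.0, -75.4]
contact_force: [0.3, 0.2, -0.6]
gripper_width: 0.0497
gripper_force: 0.0
```

apply_moves(targets=[[0.8, 0, 0, 0.007, 0, 0, 0], [0.8, 0, 0, 0.008, 0, 0, 0], [0.8, 0, 0, 0.008, 0, 0, 0], [0.8, 0, 0, 0.008, 0, 0, 0], [0.8, 0, 0, 0, 0, 0, 0], [0.8, 0, 0, 0, 0, 0, 0]])

```text
time_s: 5.78
tcp_pos: [0.5894, 0.2827, -0.0025]
eef_rot: [179.9, -0.1, -75.4]
contact_force: [0.7, 0.7, -0.5]
gripper_width: 0.07
gripper_force: 0.0
```

apply_moves(targets=[[0, 0, 0, 0, 0, 0, 0], [0, 0, 0, 0, 0, 0, 0], [0, 0, 0, 0, 0, 0, 0], [0, 0, 0, 0, 0, 0, 0], [0, 0, 0, 0, 0, 0, 0], [0, 0, 0, 0, 0, 0, 0], [0, 0, 0, 0, 0, 0, 0], [0, 0, 0, 0, 0, 0, 0], [0, 0, 0, 0, 0, 0, 0], [0, 0, 0, 0, 0, 0, 0]])

```text
time_s: 6.62
tcp_pos: [0.5901, 0.2833, -0.001]
eef_rot: [-180.0, 0.0, -75.4]
contact_force: [-0.2, 0.1, 3.6]
gripper_width: 0.0398
gripper_force: 15.0
```

```bash
cat >> h.py <<'E'
az=np.radians(83.2); O=np.array([.614,-.2817,.045]); a25=np.radians(25)
xc=np.array([np.cos(az)*np.cos(a25),np.sin(az)*np.cos(a25),np.sin(a25)]); yc=np.array([-np.sin(az),np.cos(az),0]); zc=np.cross(xc,yc)
E
python3 - <<'E'
from h import *
s=get_state(); print(s["tcp_pos"],s["eef_rot"],s["gripper_width"],s["gripper_force"])
r0=R.from_euler("xyz",s["eef_rot"],degrees=True); g=tool(-xc,-zc)
# tcp height over the carrier's bottom = present z (bench 0)
hz=s["tcp_pos"][2]; bay=O+.29*xc+hz*zc; print("bay",bay)
p1=s["tcp_pos"]+[0,0,.28]; plan(p1); p2=bay+.10*zc; plan(p2,rot=g,frm=(p1,r0),n=11)
E
```

```text
[ 0.59006719  0.28331709 -0.00103761] [-1.79977991e+02  8.16072370e-03 -7.53997212e+01] 0.03978392779540609 14.999700039625168
bay [ 0.64517195 -0.02028419  0.16661891]
n 8 turn/row [0. 0. 0.] world d [0.   0.   0.28]
shift/row [-0.    -0.    -0.035]
n 11 turn/row [ 0.0047 -0.0249  0.0213] world d [ 0.0501 -0.3456 -0.0217]
shifts [[0.0315, 0.0035, 0.002], [0.0317, 0.0025, 0.0007], [0.0318, 0.0014, -0.0006], [0.0318, 0.0003, -0.0018], [0.0317, -0.0007, -0.003], [0.0315, -0.0018, -0.0043], [0.0312, -0.0029, -0.0055], [0.0308, -0.004, -0.0067], [0.0304, -0.0051, -0.0078], [0.0299, -0.0061, -0.009], [0.0293, -0.0072, -0.0101]]
```

apply_moves(targets=[[0, 0, 0, -0.01, 0, 0, 0], [0, 0, 0, -0.035, 0, 0, 0], [0, 0, 0, -0.04, 0, 0, 0], [0, 0, 0, -0.04, 0, 0, 0], [0, 0, 0, -0.04, 0, 0, 0], [0, 0, 0, -0.04, 0, 0, 0], [0, 0, 0, -0.04, 0, 0, 0], [0, 0, 0, -0.035, 0, 0, 0], [0, 0, 0, 0, 0, 0, 0]])

```text
time_s: 7.37
tcp_pos: [0.5927, 0.2841, 0.2884]
eef_rot: [-179.3, 0.2, -75.4]
contact_force: [1.1, 0.6, 0.6]
gripper_width: 0.0398
gripper_force: 15.0
```

apply_moves(targets=[[0, 0.0315, 0.0035, 0.002, 0.0047, -0.0249, 0.0213], [0, 0.0317, 0.0025, 0.0007, 0.0047, -0.0249, 0.0213], [0, 0.0318, 0.0014, -0.0006, 0.0047, -0.0249, 0.0213], [0, 0.0318, 0.0003, -0.0018, 0.0047, -0.0249, 0.0213], [0, 0.0317, -0.0007, -0.003, 0.0047, -0.0249, 0.0213], [0, 0.0315, -0.0018, -0.0043, 0.0047, -0.0249, 0.0213], [0, 0.0312, -0.0029, -0.0055, 0.0047, -0.0249, 0.0213], [0, 0.0308, -0.004, -0.0067, 0.0047, -0.0249, 0.0213], [0, 0.0304, -0.0051, -0.0078, 0.0047, -0.0249, 0.0213], [0, 0.0299, -0.0061, -0.009, 0.0047, -0.0249, 0.0213], [0, 0.0293, -0.0072, -0.0101, 0.0047, -0.0249, 0.0213], [0, 0, 0, 0, 0, 0, 0], [0, 0, 0, 0, 0, 0, 0], [0, 0, 0, 0, 0, 0, 0]])

```text
time_s: 8.53
tcp_pos: [0.6396, -0.0629, 0.2569]
eef_rot: [179.9, 24.9, -96.9]
contact_force: [0.4, 0.6, -1.4]
gripper_width: 0.0398
gripper_force: 15.0
```

Run:
```python
from h import *
s=get_state(); print(s["tcp_pos"],s["eef_rot"],s["gripper_width"],s["gripper_force"],s["joints"].round(1))
c=capture("wrist"); P=cloud(c); q=(P-O).reshape(-1,3)@np.c_[xc,yc,zc]*1000
# chute floor/edges as seen close: cross sections in my chute frame
for x in range(150,345,15):
    m=(abs(q[:,0]-x)<6)&(abs(q[:,1])<45)&(q[:,2]>-12)&(q[:,2]<14); w=q[m]
    f=w[abs(w[:,1])<16]
    if m.sum()>20: print(x,m.sum(),"y",w[:,1].min().round(1),w[:,1].max().round(1),"floor z",np.median(f[:,2]).round(1) if len(f) else None)
r0=R.from_euler("xyz",s["eef_rot"],degrees=True)
t=s["tcp_pos"]
# carrier bottom offset and axes in the tool frame: tool x = -carrier x
M=(P-t).reshape(-1,3); M=r0.inv().apply(M)*1000
save("w3",c["frame"])
```

```text
[ 0.63960861 -0.06289876  0.25685772] [179.93931072  24.93811965 -96.90902749] 0.03982778593221096 14.9995918571949 [ -4.7  18.8   9.  -25.3 -80.2   2.2]
150 55 y -23.3 22.1 floor z 0.4
165 1139 y -29.3 28.4 floor z 0.4
180 1057 y -29.4 27.9 floor z 0.4
195 1024 y -29.2 28.2 floor z 0.4
210 995 y -29.5 28.1 floor z 0.4
225 924 y -29.5 27.6 floor z 0.3
240 877 y -29.2 28.1 floor z 0.4
255 817 y -29.7 27.6 floor z 0.4
```

View pics/w3.png

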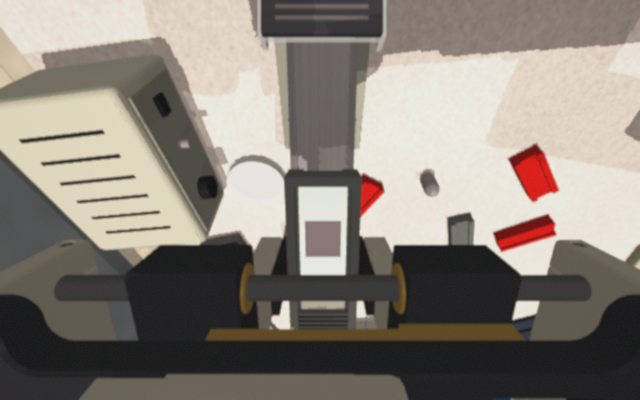

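Wrist view: the held carrier_a, at (322,240), is aligned over the trough with slide up, and the grip block is toward the uphill side at (322,320). Next I measure its offset and lower it.

```bash
sed -i 's/^xc=np/O=O; xc=np/' h.py
cat >> h.py <<'E'
O=O-.0007*yc+.0004*zc; C=np.c_[xc,yc,zc]
E
python3 - <<'E'
from h import *
c=capture("wrist"); P=cloud(c); q=((P-O).reshape(-1,3)@C*1000).reshape(400,640,3); s=get_state()
print("tcp in chute",((s["tcp_pos"]-O)@C*1000).round(1))
r0=R.from_euler("xyz",s["eef_rot"],degrees=True); print("rot err deg",(r0.inv()*tool(-xc,-zc)).as_rotvec(degrees=True).round(2))
for v in (176,190,205,220,235):
    w=q[v]; m=(w[:,2]>80)&(w[:,2]<150); m[:250]=0; m[400:]=0; k=m.nonzero()[0]
    if len(k): print(v,"x",np.median(w[m][:,0]).round(1),"y",w[k[0]][1].round(1),w[k[-1]][1].round(1),"z rim",w[k[1]][2].round(1),w[k[-2]][2].round(1),k[0],k[-1])
E
```

```text
tcp in chute [290.8   1.2  98.4]
rot err deg [ 0.02 -0.06  0.05]
176 x 242.1 y -19.0 20.1 z rim 118.1 117.4 285 360
190 x 249.6 y -19.3 20.5 z rim 121.9 121.7 284 361
205 x 258.0 y -19.0 20.4 z rim 121.2 122.6 285 360
220 x 266.6 y -19.0 20.6 z rim 122.4 121.5 286 360
235 x 275.4 y -19.2 20.3 z rim 121.9 122.7 286 359
```

apply_moves(targets=[[0, 0, -0.0006, 0.01, 0, 0, 0], [0, 0, 0, 0.02, 0, 0, 0], [0, 0, 0, 0.02, 0, 0, 0], [0, 0, 0, 0.02, 0, 0, 0], [0, 0, 0, 0.012, 0, 0, 0], [0, 0, 0, 0.008, 0, 0, 0], [0, 0, 0, 0.004, 0, 0, 0], [0, 0, 0, 0.002, 0, 0, 0], [0, 0, 0, 0.002, 0, 0, 0], [0, 0, 0, 0, 0, 0, 0], [0, 0, 0, 0, 0, 0, 0]])

```text
time_s: 9.55
tcp_pos: [0.6458, -0.0219, 0.169]
eef_rot: [-179.9, 24.9, -96.8]
contact_force: [-0.2, 0.4, -0.5]
gripper_width: 0.04
gripper_force: 15.0
```

Run:
```python
from h import *
c=capture("wrist"); P=cloud(c); q=((P-O).reshape(-1,3)@C*1000).reshape(400,640,3); s=get_state()
print("tcp in chute",((s["tcp_pos"]-O)@C*1000).round(1),s["contact_force"],s["eef_rot"])
for v in (190,205,220,235):
    w=q[v]; m=(w[:,2]>15)&(w[:,2]<40); m[:250]=0; m[400:]=0; k=m.nonzero()[0]
    if len(k): print(v,"x",np.median(w[m][:,0]).round(1),"y",w[k[0]][1].round(1),w[k[-1]][1].round(1),"z rim",w[k[1]][2].round(1),w[k[-2]][2].round(1))
```

```text
tcp in chute [289.6  -0.    1.4] [-0.8349908   0.08072228 -1.02372034] [-179.94112572   24.93872459  -96.82372012]
190 x 249.1 y -20.5 19.1 z rim 24.8 24.6
205 x 257.5 y -20.2 19.1 z rim 24.9 24.1
220 x 266.1 y -20.1 19.4 z rim 24.2 25.8
235 x 274.8 y -20.5 19.1 z rim 24.8 24.0
```

apply_moves(targets=[[0, 0.005, 0.0004, 0.001, 0, 0, 0], [0, 0.005, 0, 0.001, 0, 0, 0], [0, 0, 0, 0.0003, 0, 0, 0], [0, 0, 0, 0, 0, 0, 0], [0.7, 0, 0, 0, 0, 0, 0], [0.7, 0, 0, 0, 0, 0, 0], [0.7, 0, 0, 0, 0, 0, 0], [0.7, 0, 0, 0, 0, 0, 0], [0.7, 0, 0, 0, 0, 0, 0], [0.7, 0, 0, 0, 0, 0, 0]])

```text
time_s: 10.43
tcp_pos: [0.644, -0.0294, 0.162]
eef_rot: [180.0, 24.9, -96.8]
contact_force: [-0.2, 0.2, -0.4]
gripper_width: 0.0611
gripper_force: 0.0
```

Run:
```python
from h import *
c=capture("wrist"); save("w4",c["frame"]); s=get_state(); print(s["tcp_pos"],s["eef_rot"],s["contact_force"],s["gripper_width"],((s["tcp_pos"]-O)@C*1000).round(1))
q=((cloud(c)-O).reshape(-1,3)@C*1000)
for x in range(60,300,12):
    m=(abs(q[:,0]-x)<6)&(abs(q[:,1])<14)&(q[:,2]>-8)&(q[:,2]<40)
    if m.sum()>5: print(x,m.sum(),np.median(q[m][:,2]).round(1))
```

```text
[ 0.6440699  -0.0293772   0.16202498] [179.99407278  24.94530732 -96.81704114] [0.41739244 1.11775987 0.14066769] 0.061547452000276816 [279.8   0.7  -1.7]
156 1535 18.1
168 1791 18.6
180 1652 21.4
192 1545 21.3
204 1130 -0.0
216 1071 -0.0
228 1002 -0.1
240 933 -0.0
252 877 -0.0
264 836 -0.1
276 777 -0.1
288 737 -0.1
```

View pics/w4.png

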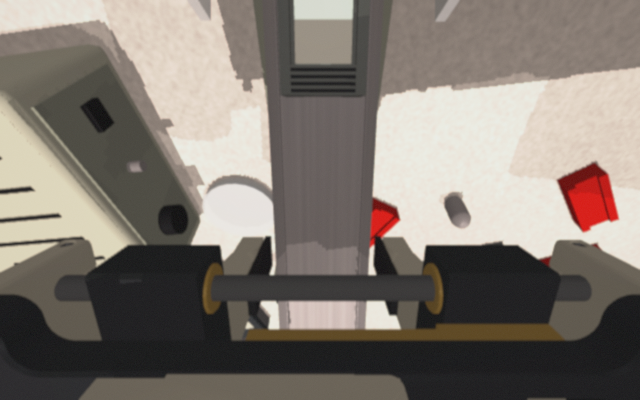

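Carrier_a has slid down and is queued, with its grip ribs uphill at (322,80). I'll retreat and tilt the tool for carrier_b, which I'll flip end over end by standing it up and regrasping.

```bash
cat >> h.py <<'E'
def tl(phi,azd,s=-1):
    """tool tilted phi deg toward azimuth azd; s=-1: tool x = -L"""
    L=np.array([np.cos(np.radians(azd)),np.sin(np.radians(azd)),0]); f=np.radians(phi); Z=np.array([0,0,1.])
    z=-np.cos(f)*Z+np.sin(f)*L; x=s*(np.cos(f)*L+np.sin(f)*Z); return tool(x,z)
def tcp_for(G,r): return np.array(G)+.018*r.apply([0,0,1])
E
python3 - <<'E'
from h import *
s=get_state(); r0=R.from_euler("xyz",s["eef_rot"],degrees=True); p1=s["tcp_pos"]+.2*r0.apply([0,0,-1]); print(p1)
r=tl(0,100.4); p2=np.array([.45,.15,.33]); plan(p2,rot=r,frm=(p1,r0),n=12)
r3=tl(-45,100.4); p3=tcp_for([.4123,.2457,.15],r3); print(p3,r3.as_euler("xyz",degrees=True)); plan(p3,rot=r3,frm=(p2,r),n=10)
E
```

```text
[ 0.63407809 -0.1131339   0.34336714]
n 12 turn/row [-0.0035  0.0229 -0.0157] world d [-0.1841  0.2631 -0.0134]
shifts [[-0.0176, 0.0178, 0.0094], [-0.0184, 0.0173, 0.0089], [-0.0191, 0.0168, 0.0083], [-0.0198, 0.0163, 0.0077], [-0.0205, 0.0158, 0.007], [-0.0211, 0.0152, 0.0064], [-0.0217, 0.0147, 0.0057], [-0.0222, 0.0141, 0.005], [-0.0227, 0.0135, 0.0042], [-0.0232, 0.0129, 0.0035], [-0.0236, 0.0123, 0.0027], [-0.024, 0.0117, 0.0019]]
[0.41459763 0.23318118 0.13727208] [180.  -45.  -79.6]
n 10 turn/row [ 0.    0.05 -0.  ] world d [-0.0354  0.0832 -0.1927]
shifts [[-0.0088, 0.002, 0.0193], [-0.0103, 0.002, 0.0185], [-0.0117, 0.002, 0.0177], [-0.0131, 0.002, 0.0167], [-0.0143, 0.002, 0.0156], [-0.0155, 0.002, 0.0144], [-0.0166, 0.002, 0.0132], [-0.0176, 0.002, 0.0118], [-0.0185, 0.002, 0.0104], [-0.0192, 0.002, 0.0089]]
```

apply_moves(targets=[[0.7, 0, 0, -0.02, 0, 0, 0], [0.7, 0, 0, -0.035, 0, 0, 0], [0.7, 0, 0, -0.04, 0, 0, 0], [0.7, 0, 0, -0.04, 0, 0, 0], [0.7, 0, 0, -0.035, 0, 0, 0], [0.7, 0, 0, -0.03, 0, 0, 0], [0.62, -0.0176, 0.0178, 0.0094, -0.0035, 0.0229, -0.0157], [0.62, -0.0184, 0.0173, 0.0089, -0.0035, 0.0229, -0.0157], [0.62, -0.0191, 0.0168, 0.0083, -0.0035, 0.0229, -0.0157], [0.62, -0.0198, 0.0163, 0.0077, -0.0035, 0.0229, -0.0157], [0.62, -0.0205, 0.0158, 0.007, -0.0035, 0.0229, -0.0157], [0.62, -0.0211, 0.0152, 0.0064, -0.0035, 0.0229, -0.0157], [0.62, -0.0217, 0.0147, 0.0057, -0.0035, 0.0229, -0.0157], [0.62, -0.0222, 0.0141, 0.005, -0.0035, 0.0229, -0.0157], [0.62, -0.0227, 0.0135, 0.0042, -0.0035, 0.0229, -0.0157], [0.62, -0.0232, 0.0129, 0.0035, -0.0035, 0.0229, -0.0157], [0.62, -0.0236, 0.0123, 0.0027, -0.0035, 0.0229, -0.0157], [0.62, -0.024, 0.0117, 0.0019, -0.0035, 0.0229, -0.0157]])

```text
time_s: 11.98
tcp_pos: [0.4492, 0.1506, 0.3305]
eef_rot: [-180.0, -0.0, -79.5]
contact_force: [0.7, 1.1, -1.1]
gripper_width: 0.054
gripper_force: 0.0
```

apply_moves(targets=[[0.62, -0.0088, 0.002, 0.0193, 0, 0.05, 0], [0.62, -0.0103, 0.002, 0.0185, 0, 0.05, 0], [0.62, -0.0117, 0.002, 0.0177, 0, 0.05, 0], [0.62, -0.0131, 0.002, 0.0167, 0, 0.05, 0], [0.62, -0.0143, 0.002, 0.0156, 0, 0.05, 0], [0.62, -0.0155, 0.002, 0.0144, 0, 0.05, 0], [0.62, -0.0166, 0.002, 0.0132, 0, 0.05, 0], [0.62, -0.0176, 0.002, 0.0118, 0, 0.05, 0], [0.62, -0.0185, 0.002, 0.0104, 0, 0.05, 0], [0.62, -0.0192, 0.002, 0.0089, 0, 0.05, 0], [0.62, 0, 0, 0, 0, 0, 0], [0.62, 0, 0, 0, 0, 0, 0], [0.62, 0, 0, 0, 0, 0, 0]])

```text
time_s: 13.07
tcp_pos: [0.4145, 0.2332, 0.1375]
eef_rot: [179.9, -44.9, -79.5]
contact_force: [0.3, -0.1, 0.5]
gripper_width: 0.0543
gripper_force: 0.0
```

Run:
```python
from h import *
s=get_state(); print(s["tcp_pos"],s["eef_rot"],s["joints"].round(1),s["gripper_width"],s["time_s"])
c=capture("wrist"); P=cloud(c); m=(P[...,2]>.012)&(P[...,2]<.03)&(np.linalg.norm(P[...,:2]-[.412,.246],axis=-1)<.065)
q=P[m]; print(m.sum(),cv2.minAreaRect((q[:,:2]*1000).astype(np.float32)))
r3=tl(-45,100.4); plan(tcp_for([.4123,.2457,.015],r3),rot=r3,n=6)
```

```text
[0.41449759 0.23320443 0.13751699] [179.92863653 -44.9423509  -79.52026192] [ 70.8  25.7 -27.3  20.9 -78.7 -72.3] 0.05431220752042108 13.0667
2169 ((413.8666687011719, 235.85250854492188), (39.99302291870117, 77.56517028808594), 10.484066009521484)
n 6 turn/row [-0.      0.0003 -0.    ] world d [-1.000e-04  0.000e+00 -1.361e-01]
shift/row [-0.016   0.      0.0161]
```

apply_moves(targets=[[0.62, -0.016, 0, 0.0161, 0, 0, 0], [0.62, -0.016, 0, 0.0161, 0, 0, 0], [0.62, -0.016, 0, 0.0161, 0, 0, 0], [0.62, -0.016, 0, 0.0161, 0, 0, 0], [0.62, -0.016, 0, 0.0161, 0, 0, 0], [0.62, -0.008, 0, 0.008, 0, 0, 0], [0.62, -0.005, 0, 0.005, 0, 0, 0], [0.62, -0.003, 0, 0.003, 0, 0, 0], [0.62, 0, 0, 0, 0, 0, 0]])

```text
time_s: 13.87
tcp_pos: [0.4147, 0.2329, 0.0019]
eef_rot: [-180.0, -44.9, -79.6]
contact_force: [1.1, 0.4, 0.0]
gripper_width: 0.0543
gripper_force: 0.0
```

apply_moves(targets=[[0, 0, 0, 0, 0, 0, 0], [0, 0, 0, 0, 0, 0, 0], [0, 0, 0, 0, 0, 0, 0], [0, 0, 0, 0, 0, 0, 0], [0, 0, 0, 0, 0, 0, 0], [0, 0, 0, 0, 0, 0, 0], [0, 0, 0, 0, 0, 0, 0]], newtons=20)

```text
time_s: 14.45
tcp_pos: [0.4146, 0.2331, 0.002]
eef_rot: [-180.0, -45.0, -79.6]
contact_force: [-0.7, 2.6, 6.6]
gripper_width: 0.0398
gripper_force: 20.0
```

Run:
```python
from h import *
s=get_state(); print(s["tcp_pos"],s["eef_rot"],s["joints"].round(1),s["gripper_width"],s["gripper_force"],s["contact_force"],s["time_s"])
r0=R.from_euler("xyz",s["eef_rot"],degrees=True); p1=s["tcp_pos"]+[0,0,.14]; print("shift/row lift",r0.inv().apply([0,0,.04]).round(4))
r=tl(45,100.4); p2=tcp_for([.50,.27,.15],r); plan(p2,rot=r,frm=(p1,r0),n=18)
print("offset G z",s["tcp_pos"][2]-(.018*r0.apply([0,0,1]))[2])
```

```text
[0.41457626 0.23313015 0.00196491] [-179.99534286  -44.96936509  -79.56278207] [ 70.5  36.6 -32.4  23.1 -63.9 -78.5] 0.039776453550486854 20.00090092420578 [-0.70900412  2.56864157  6.55197088] 14.45
shift/row lift [ 0.0283 -0.     -0.0283]
n 18 turn/row [-0.     -0.0555  0.    ] world d [ 0.0831  0.0494 -0.0047]
shifts [[-0.0015, -0.005, -0.0011], [-0.0016, -0.005, -0.001], [-0.0017, -0.005, -0.0009], [-0.0017, -0.005, -0.0007], [-0.0018, -0.005, -0.0005], [-0.0018, -0.005, -0.0004], [-0.0019, -0.005, -0.0002], [-0.0019, -0.005, -0.0001], [-0.0019, -0.005, 0.0001], [-0.0019, -0.005, 0.0003], [-0.0018, -0.005, 0.0004], [-0.0018, -0.005, 0.0006], [-0.0017, -0.005, 0.0007], [-0.0017, -0.005, 0.0009], [-0.0016, -0.005, 0.001], [-0.0015, -0.005, 0.0012], [-0.0014, -0.005, 0.0013], [-0.0013, -0.005, 0.0014]]
offset G z 0.014699633627653957
```

apply_moves(targets=[[0, 0.01, 0, -0.01, 0, 0, 0], [0, 0.028, 0, -0.028, 0, 0, 0], [0, 0.028, 0, -0.028, 0, 0, 0], [0, 0.028, 0, -0.028, 0, 0, 0], [0, 0.005, 0, -0.005, 0, 0, 0]])

```text
time_s: 14.87
tcp_pos: [0.4156, 0.2347, 0.1462]
eef_rot: [-179.7, -44.6, -79.8]
contact_force: [0.5, 1.0, -1.1]
gripper_width: 0.0399
gripper_force: 20.0
```

apply_moves(targets=[[0, -0.0015, -0.005, -0.0011, 0, -0.0555, 0], [0, -0.0016, -0.005, -0.001, 0, -0.0555, 0], [0, -0.0017, -0.005, -0.0009, 0, -0.0555, 0], [0, -0.0017, -0.005, -0.0007, 0, -0.0555, 0], [0, -0.0018, -0.005, -0.0005, 0, -0.0555, 0], [0, -0.0018, -0.005, -0.0004, 0, -0.0555, 0], [0, -0.0019, -0.005, -0.0002, 0, -0.0555, 0], [0, -0.0019, -0.005, -0.0001, 0, -0.0555, 0], [0, -0.0019, -0.005, 0.0001, 0, -0.0555, 0], [0, -0.0019, -0.005, 0.0003, 0, -0.0555, 0], [0, -0.0018, -0.005, 0.0004, 0, -0.0555, 0], [0, -0.0018, -0.005, 0.0006, 0, -0.0555, 0], [0, -0.0017, -0.005, 0.0007, 0, -0.0555, 0], [0, -0.0017, -0.005, 0.0009, 0, -0.0555, 0], [0, -0.0016, -0.005, 0.001, 0, -0.0555, 0], [0, -0.0015, -0.005, 0.0012, 0, -0.0555, 0], [0, -0.0014, -0.005, 0.0013, 0, -0.0555, 0], [0, -0.0013, -0.005, 0.0014, 0, -0.0555, 0], [0, 0, 0, 0, 0, 0, 0], [0, 0, 0, 0, 0, 0, 0]])

```text
time_s: 16.53
tcp_pos: [0.4974, 0.2802, 0.1349]
eef_rot: [179.7, 44.8, -80.0]
contact_force: [0.1, -0.6, -1.3]
gripper_width: 0.0399
gripper_force: 20.0
```

Run:
```python
from h import *
s=get_state(); print(s["tcp_pos"],s["eef_rot"],s["joints"].round(1),s["gripper_width"],s["gripper_force"],s["time_s"])
import pickle
r=R.from_euler("xyz",s["eef_rot"],degrees=True)
for n in ("scene","side"):
    c=capture(n); pickle.dump(c,open(n+"B.pkl","wb")); P=cloud(c); 
    G=s["tcp_pos"]-.018*r.apply([0,0,1]); B=np.c_[tl(0,100.4).apply([1,0,0])*-1,[0,0,0],[0,0,1]]; L=B[:,0]; W=np.cross([0,0,1],L)
    q=(P-G).reshape(-1,3)@np.c_[L,W,[0,0,1]]*1000
    m=(abs(q[:,0])<30)&(abs(q[:,1])<26)&(abs(q[:,2])<60); w=q[m]; print(n,m.sum())
    for z in range(-56,60,8):
        k=abs(w[:,2]-z)<4
        if k.sum()>3: print(z,k.sum(),"L",np.percentile(w[k][:,0],[3,50,97]).round(1),"W",np.percentile(w[k][:,1],[3,97]).round(1))
    print("col",[(z,c["frame"].reshape(-1,3)[m][(abs(w[:,2]-z)<4)].mean(0).astype(int).tolist()) for z in range(-48,56,8) if (abs(w[:,2]-z)<4).sum()>3])
    uv=np.argwhere(m.reshape(400,640)); print(uv.min(0),uv.max(0))
    save(n+"B",c["frame"])
```

```text
[0.49743419 0.28016943 0.13489574] [179.67890844  44.84986354 -80.03298643] [ 14.3  19.6  -9.9 -49.9 -67.   19.1] 0.03992618802717377 19.999707341194153 16.5333
scene 343
-48 14 L [-7.6  0.9 11.2] W [-20.5  -3.9]
-40 27 L [-8.3  3.4 13. ] W [-22.7 -12.8]
-32 20 L [-7.9  1.2 12.3] W [-22.5 -16.1]
-24 12 L [-6.8  9.2 13.8] W [-22.7 -17.2]
0 8 L [-4.2 10.1 13.2] W [-22.5  11.3]
8 13 L [ 0.1  7.5 14.4] W [-25.4 -16.7]
16 25 L [-6.7  1.3 11.9] W [-25.6  -7.5]
24 27 L [-9.5  3.  12.4] W [-23.3  10.7]
32 39 L [-26.3  -2.2  13.5] W [-23.8  22.2]
40 46 L [-21.4  -2.4  12.8] W [-22.8  21.7]
48 106 L [-6.7  4.  13.5] W [-21.  19.]
col [(-48, [159, 151, 141]), (-40, [106, 102, 95]), (-32, [82, 80, 74]), (-24, [107, 104, 96]), (0, [139, 130, 118]), (8, [133, 126, 114]), (16, [102, 97, 87]), (24, [79, 76, 70]), (32, [81, 77, 72]), (40, [83, 78, 73]), (48, [117, 114, 106])]
[179 396] [219 418]
side 969
-48 29 L [-5.6 13.6 15.8] W [-18.4  19.8]
-40 67 L [-5.1 14.4 16.8] W [-19.8  20.2]
-32 77 L [-3.  12.4 16.9] W [-18.6  19.9]
-24 62 L [-3.1 11.9 15.7] W [-19.  20.]
-16 58 L [-1.6 11.6 16.1] W [-17.1  20. ]
-8 58 L [ 7.4 11.5 15.8] W [-19.8  20. ]
0 60 L [ 9.4 11.8 16. ] W [-21.3  21.9]
8 77 L [ 4.4 11.4 16.8] W [-23.9  24.7]
16 82 L [-4.1 11.4 16. ] W [-17.9  24.8]
24 81 L [-11.9  10.7  16.3] W [-16.7  23.9]
32 83 L [-28.3  10.9  16.7] W [-23.7  25.5]
40 69 L [-26.   11.9  16.6] W [-24.8  24.6]
48 164 L [-26.3   7.5  16.5] W [-21.2  20.2]
col [(-48, [80, 77, 71]), (-40, [73, 71, 66]), (-32, [96, 93, 86]), (-24, [105, 101, 92]), (-16, [104, 102, 94]), (-8, [94, 93, 87]), (0, [101, 96, 90]), (8, [107, 101, 94]), (16, [98, 93, 87]), (24, [96, 94, 87]), (32, [105, 104, 96]), (40, [101, 99, 91]), (48, [102, 100, 93])]
[206 262] [263 292]
```

Side-camera depth shows the slide recess facing +y and a full-height block at the bottom 13 mm. So the grip end is down, and the second quarter turn will put it at +y, which is uphill. Now I lower B to stand it.

Run:
```python
from h import *
import pickle
s=get_state(); r=R.from_euler("xyz",s["eef_rot"],degrees=True); G=s["tcp_pos"]-.018*r.apply([0,0,1]); print("G",G)
for n in ("scene","side"):
    P=cloud(pickle.load(open(n+"B.pkl","rb"))).reshape(-1,3); q=(P-G)*1000
    m=(abs(q[:,0])<14)&(abs(q[:,1]-4)<7)&(q[:,2]>40)&(q[:,2]<60); print(n,m.sum(),np.median(q[m][:,2]).round(1),np.percentile(q[m][:,2],[10,90]).round(1))
print("per 10mm down",r.inv().apply([0,0,-.01]).round(4))
```

```text
G [0.49912026 0.26935186 0.14926762]
scene 51 45.1 [42.6 46.7]
side 58 46.7 [44.6 48. ]
per 10mm down [ 0.007  -0.      0.0071]
```

apply_moves(targets=[[0, 0.007, 0, 0.0071, 0, 0, 0], [0, 0.014, 0, 0.0142, 0, 0, 0], [0, 0.014, 0, 0.0142, 0, 0, 0], [0, 0.014, 0, 0.0142, 0, 0, 0], [0, 0.01, 0, 0.0101, 0, 0, 0], [0, 0.005, 0, 0.005, 0, 0, 0], [0, 0, 0, 0, 0, 0, 0], [0, 0, 0, 0, 0, 0, 0], [0, 0, 0, 0, 0, 0, 0]])

```text
time_s: 17.38
tcp_pos: [0.4971, 0.2829, 0.0465]
eef_rot: [-179.9, 44.9, -79.5]
contact_force: [0.3, 0.3, -0.7]
gripper_width: 0.0401
gripper_force: 20.0
```

```bash
cat > st.py <<'E'
from h import *
s=get_state(); r=R.from_euler("xyz",s["eef_rot"],degrees=True); G=s["tcp_pos"]-.018*r.apply([0,0,1]); print("G",G,s["eef_rot"],s["time_s"])
L=np.array([np.cos(np.radians(100.4)),np.sin(np.radians(100.4)),0]); W=np.cross([0,0,1],L)
c=capture("side"); P=cloud(c); q=(P-G).reshape(-1,3)@np.c_[L,W,[0,0,1]]*1000
m=(q[:,0]>9)&(q[:,0]<20)&(abs(q[:,1])<18); w=q[m]
i=(w[:,0]>14.2)&(w[:,2]>-60); print("slide-face rim: lowest",np.percentile(w[i][:,2],[0,2,98,100]).round(1),i.sum())
k=w[i&(w[:,2]>-46)&(w[:,2]<46)]; co=np.polyfit(k[:,2],k[:,0],1); print("lean deg",np.degrees(np.arctan(co[0])).round(2))
t=(abs(q[:,0]-4)<9)&(abs(q[:,1])<16)&(q[:,2]>40)&(q[:,2]<60); print("top",np.percentile(q[t][:,2],[10,50,90]).round(1), "abs top z",(np.median(q[t][:,2])/1000+G[2]).round(4))
E
python3 st.py
```

```text
G [0.49940572 0.27041824 0.05927112] [-179.90390956   44.92339083  -79.46682064] 17.3833
slide-face rim: lowest [-60.  -59.7  48.   49.3] 102
lean deg -0.18
top [45.  47.3 48.4] abs top z 0.1066
```

apply_moves(targets=[[0, 0.003, 0, 0.003, 0, 0, 0], [0, 0.002, 0, 0.002, 0, 0, 0], [0, 0.001, 0, 0.001, 0, 0, 0], [0, 0.0005, 0, 0.0005, 0, 0, 0], [0, 0, 0, 0, 0, 0, 0], [0, 0, 0, 0, 0, 0, 0]])

```text
time_s: 17.93
tcp_pos: [0.4968, 0.2824, 0.0362]
eef_rot: [179.9, 44.9, -79.6]
contact_force: [-0.2, -0.7, -0.5]
gripper_width: 0.0397
gripper_force: 20.0
```

apply_moves(targets=[[0, 0.0004, 0, 0.0004, 0, 0, 0], [0, 0.0003, 0, 0.0003, 0, 0, 0], [0, 0, 0, 0, 0, 0, 0], [0, 0, 0, 0, 0, 0, 0]])

```text
time_s: 18.27
tcp_pos: [0.4969, 0.2824, 0.036]
eef_rot: [-180.0, 45.0, -79.6]
contact_force: [-0.9, -2.9, 5.2]
gripper_width: 0.0398
gripper_force: 20.0
```

```bash
python3 st.py; python3 -c "
from h import *; print(get_state()['contact_force'])"
```

```text
G [0.49922266 0.26987801 0.04869225] [-179.99790279   44.9619222   -79.57240355] 18.2667
slide-face rim: lowest [-51.  -50.2  47.9  49.3] 117
lean deg -0.27
top [45.2 47.  48.3] abs top z 0.0957
[-0.73473763 -1.38916501  5.53515134]
```

Bench contact is felt at 5 N, the top is at 96 mm and the lean is under 0.3°. Releasing.

apply_moves(targets=[[0, -0.0002, 0, -0.0002, 0, 0, 0], [0.5, 0, 0, 0, 0, 0, 0], [0.62, 0, 0, 0, 0, 0, 0], [0.62, 0, 0, 0, 0, 0, 0], [0.62, 0, 0, 0, 0, 0, 0], [0.62, 0, 0, 0, 0, 0, 0], [0.62, 0, 0, 0, 0, 0, 0]])

```text
time_s: 18.9
tcp_pos: [0.4967, 0.2825, 0.0355]
eef_rot: [179.9, 44.9, -79.6]
contact_force: [-0.8, -1.6, 0.4]
gripper_width: 0.0538
gripper_force: 0.0
```

```bash
python3 st.py
python3 - <<'E'
from h import *
s=get_state(); print(s["gripper_width"],s["joints"].round(1)); r0=R.from_euler("xyz",s["eef_rot"],degrees=True)
G=np.array([.4992,.2699,.0487]); p1=s["tcp_pos"]+.16*r0.apply([0,0,-1])+[0,0,.14]; print(p1)
ra=tl(0,100.4); pa=np.array([.50,.27,.30]); plan(pa,rot=ra,frm=(p1,r0),n=8)
for ph in (-45,-60):
    rb=tl(ph,100.4); pb=tcp_for(G,rb)-.12*rb.apply([0,0,1]); print(ph,pb); plan(pb,rot=rb,frm=(pa,ra),n=12)
E
```

```text
G [0.49904106 0.26995362 0.04819292] [179.93656791  44.93576913 -79.63510034] 18.9
slide-face rim: lowest [-50.7 -50.3  47.7  50. ] 92
lean deg -0.11
top [45.  47.6 49.3] abs top z 0.0958
0.053946111378880716 [ 13.3  28.1 -12.5 -53.9 -60.8  29.7]
[0.51724871 0.171295   0.2887578 ]
n 8 turn/row [ 0.0001  0.0624 -0.    ] world d [-0.0172  0.0987  0.0112]
shifts [[-0.0099, -0.0001, 0.0079], [-0.0106, -0.0001, 0.0068], [-0.0112, -0.0001, 0.0058], [-0.0117, -0.0001, 0.0047], [-0.0121, -0.0001, 0.0035], [-0.0124, -0.0001, 0.0023], [-0.0126, -0.0001, 0.0011], [-0.0126, -0.0001, -0.0002]]
-45 [0.48618008 0.34083999 0.12082489]
n 12 turn/row [ 0.      0.0417 -0.    ] world d [-0.0138  0.0708 -0.1792]
shifts [[-0.006, 0.0001, 0.0149], [-0.007, 0.0001, 0.0145], [-0.0079, 0.0001, 0.014], [-0.0088, 0.0001, 0.0135], [-0.0097, 0.0001, 0.0129], [-0.0105, 0.0001, 0.0122], [-0.0113, 0.0001, 0.0115], [-0.012, 0.0001, 0.0107], [-0.0127, 0.0001, 0.0099], [-0.0133, 0.0001, 0.0091], [-0.0139, 0.0001, 0.0082], [-0.0144, 0.0001, 0.0073]]
-60 [0.48325392 0.35678338 0.0997    ]
n 12 turn/row [0.     0.0556 0.    ] world d [-0.0167  0.0868 -0.2003]
shifts [[-0.0074, 0.0001, 0.0167], [-0.0088, 0.0001, 0.016], [-0.0102, 0.0001, 0.0152], [-0.0114, 0.0001, 0.0142], [-0.0126, 0.0001, 0.0132], [-0.0137, 0.0001, 0.012], [-0.0147, 0.0001, 0.0108], [-0.0156, 0.0001, 0.0094], [-0.0164, 0.0001, 0.0081], [-0.017, 0.0001, 0.0066], [-0.0175, 0.0001, 0.0051], [-0.0179, 0.0001, 0.0035]]
```

apply_moves(targets=[[0.62, 0, 0, -0.01, 0, 0, 0], [0.62, 0, 0, -0.02, 0, 0, 0], [0.62, 0, 0, -0.03, 0, 0, 0], [0.62, 0, 0, -0.04, 0, 0, 0], [0.62, 0, 0, -0.03, 0, 0, 0], [0.62, 0, 0, -0.03, 0, 0, 0], [0.62, -0.025, 0, -0.025, 0, 0, 0], [0.62, -0.025, 0, -0.025, 0, 0, 0], [0.62, -0.025, 0, -0.025, 0, 0, 0], [0.62, -0.024, 0, -0.024, 0, 0, 0], [0.62, -0.01, 0, 0.008, 0, 0.0624, 0], [0.62, -0.0106, 0, 0.0068, 0, 0.0624, 0], [0.62, -0.0112, 0, 0.0058, 0, 0.0624, 0], [0.62, -0.0117, 0, 0.0047, 0, 0.0624, 0], [0.62, -0.0121, 0, 0.0035, 0, 0.0624, 0], [0.62, -0.0124, 0, 0.0023, 0, 0.0624, 0], [0.62, -0.0126, 0, 0.0011, 0, 0.0624, 0], [0.62, -0.0126, 0, 0, 0, 0.0624, 0], [0.62, 0, 0, 0, 0, 0, 0]])

```text
time_s: 20.53
tcp_pos: [0.4981, 0.2737, 0.2999]
eef_rot: [-180.0, -0.4, -79.3]
contact_force: [-0.6, 0.8, -0.1]
gripper_width: 0.0542
gripper_force: 0.0
```

Run:
```python
from h import *
s=get_state(); print(s["tcp_pos"],s["eef_rot"],s["time_s"])
L=np.array([np.cos(np.radians(100.4)),np.sin(np.radians(100.4)),0]); W=np.cross([0,0,1],L); G=np.array([.4992,.2699,.048])
for n in ("side","scene","wrist"):
    P=cloud(capture(n)); q=(P-G).reshape(-1,3)@np.c_[L,W,[0,0,1]]*1000
    m=(abs(q[:,0]-4)<25)&(abs(q[:,1])<35)&(q[:,2]>-40)&(q[:,2]<70); w=q[m]; t=w[w[:,2]>43]
    print(n,m.sum(),"L",np.percentile(w[:,0],[2,98]).round(1),"W",np.percentile(w[:,1],[2,98]).round(1),"top",len(t),np.percentile(t,[3,50,97],axis=0).round(1).tolist() if len(t) else 0)
    if n=="wrist" and len(t): print(cv2.minAreaRect(t[:,:2].astype(np.float32)))
G2=np.array([.4979,.2773,.048]); rb=tl(-50,100.4); pb=tcp_for(G2,rb)-.11*rb.apply([0,0,1]); print(pb); plan(pb,rot=rb,n=12)
```

```text
[0.49811407 0.27373591 0.29990544] [-179.99440974   -0.37257474  -79.29834125] 20.5333
side 727 L [-5.9 15.7] W [-19.5  20.3] top 150 [[-7.0, -19.0, 43.6], [6.4, 0.6, 47.5], [15.1, 19.5, 50.2]]
scene 394 L [-8.3 13.5] W [-23.  18.] top 109 [[-7.7, -21.6, 43.9], [3.1, -2.2, 47.0], [13.1, 18.3, 50.6]]
wrist 773 L [-7.5 14.1] W [-19.5  19.4] top 475 [[-6.7, -19.5, 46.8], [4.5, -0.0, 48.4], [14.1, 18.5, 49.8]]
((3.495973587036133, 0.016292572021484375), (39.42672348022461, 21.895227432250977), 89.61664581298828)
[0.48517772 0.34661827 0.10713646]
n 12 turn/row [0.     0.0463 0.0001] world d [-0.0135  0.0761 -0.1927]
shifts [[-0.0064, -0.0001, 0.0161], [-0.0076, -0.0001, 0.0156], [-0.0087, -0.0001, 0.015], [-0.0098, -0.0001, 0.0143], [-0.0108, -0.0001, 0.0135], [-0.0117, -0.0001, 0.0127], [-0.0126, -0.0001, 0.0118], [-0.0134, -0.0001, 0.0109], [-0.0142, -0.0, 0.0099], [-0.0149, -0.0, 0.0088], [-0.0155, -0.0, 0.0077], [-0.016, -0.0, 0.0066]]
```

B stands upright (21.9 x 39.4 mm footprint, centred). Moving to the opposite-side approach.

apply_moves(targets=[[0.62, -0.0064, 0, 0.0161, 0, 0.0463, 0], [0.62, -0.0076, 0, 0.0156, 0, 0.0463, 0], [0.62, -0.0087, 0, 0.015, 0, 0.0463, 0], [0.62, -0.0098, 0, 0.0143, 0, 0.0463, 0], [0.62, -0.0108, 0, 0.0135, 0, 0.0463, 0], [0.62, -0.0117, 0, 0.0127, 0, 0.0463, 0], [0.62, -0.0126, 0, 0.0118, 0, 0.0463, 0], [0.62, -0.0134, 0, 0.0109, 0, 0.0463, 0], [0.62, -0.0142, 0, 0.0099, 0, 0.0463, 0], [0.62, -0.0149, 0, 0.0088, 0, 0.0463, 0], [0.62, -0.0155, 0, 0.0077, 0, 0.0463, 0], [0.62, -0.016, 0, 0.0066, 0, 0.0463, 0], [0.62, 0, 0, 0, 0, 0, 0], [0.62, 0, 0, 0, 0, 0, 0], [0.62, 0, 0, 0, 0, 0, 0]])

```text
time_s: 21.93
tcp_pos: [0.4861, 0.3453, 0.1076]
eef_rot: [179.9, -49.9, -79.7]
contact_force: [-0.0, 0.0, 0.1]
gripper_width: 0.0541
gripper_force: 0.0
```

Run:
```python
from h import *
s=get_state(); print(s["tcp_pos"],s["eef_rot"],s["joints"].round(1),s["contact_force"],s["gripper_width"],s["time_s"])
rb=tl(-50,100.4); plan(tcp_for([.498,.2764,.048],rb),rot=rb,n=6)
```

```text
[0.48606675 0.34527872 0.10760928] [179.94595361 -49.89305039 -79.68508903] [ 69.   40.3  -8.8  23.4 -86.6 -70.1] [-0.00334105  0.03063977  0.1222942 ] 0.05413473817165094 21.9333
n 6 turn/row [ 0.0002  0.0002 -0.0001] world d [ 0.0144 -0.0824 -0.0712]
shift/row [-0.0001  0.0001  0.0183]
```

apply_moves(targets=[[0.62, 0, 0, 0.018, 0, 0, 0], [0.62, 0, 0, 0.025, 0, 0, 0], [0.62, 0, 0, 0.025, 0, 0, 0], [0.62, 0, 0, 0.02, 0, 0, 0], [0.62, 0, 0, 0.013, 0, 0, 0], [0.62, 0, 0, 0.009, 0, 0, 0], [0.62, 0, 0, 0, 0, 0, 0], [0.62, 0, 0, 0, 0, 0, 0], [0, 0, 0, 0, 0, 0, 0], [0, 0, 0, 0, 0, 0, 0], [0, 0, 0, 0, 0, 0, 0], [0, 0, 0, 0, 0, 0, 0], [0, 0, 0, 0, 0, 0, 0], [0, 0, 0, 0, 0, 0, 0], [0, 0, 0, 0, 0, 0, 0]])

```text
time_s: 23.18
tcp_pos: [0.5005, 0.2641, 0.0368]
eef_rot: [-180.0, -50.0, -79.5]
contact_force: [-1.2, 2.8, 6.0]
gripper_width: 0.0399
gripper_force: 20.0
```

Run:
```python
from h import *
s=get_state(); print(s["tcp_pos"],s["eef_rot"],s["contact_force"],s["gripper_width"],s["gripper_force"],s["time_s"])
r0=R.from_euler("xyz",s["eef_rot"],degrees=True); G=s["tcp_pos"]-.018*r0.apply([0,0,1]); print("G",G)
print("lift/row",r0.inv().apply([0,0,.035]).round(4)); p1=s["tcp_pos"]+[0,0,.105]
r=tl(40,100.4); p2=tcp_for([.52,.30,.10],r); plan(p2,rot=r,frm=(p1,r0),n=16)
```

```text
[0.5004867  0.26410636 0.03683855] [-179.99037981  -49.98651344  -79.53989287] [-1.20498476  2.78784998  5.97298494] 0.03988885505664826 19.999273717403412 23.1833
G [0.49798085 0.27766278 0.04841198]
lift/row [ 0.0268 -0.     -0.0225]
n 16 turn/row [-0.     -0.0625  0.0001] world d [ 0.0174  0.0473 -0.0556]
shifts [[-0.0044, -0.0016, 0.0002], [-0.0044, -0.0016, 0.0006], [-0.0043, -0.0016, 0.001], [-0.0042, -0.0016, 0.0014], [-0.004, -0.0016, 0.0018], [-0.0038, -0.0016, 0.0022], [-0.0036, -0.0016, 0.0026], [-0.0033, -0.0016, 0.0029], [-0.003, -0.0016, 0.0032], [-0.0027, -0.0016, 0.0035], [-0.0023, -0.0016, 0.0038], [-0.0019, -0.0016, 0.004], [-0.0015, -0.0016, 0.0041], [-0.0011, -0.0016, 0.0043], [-0.0007, -0.0016, 0.0044], [-0.0003, -0.0016, 0.0044]]
```

apply_moves(targets=[[0, 0.008, 0, -0.007, 0, 0, 0], [0, 0.0268, 0, -0.0225, 0, 0, 0], [0, 0.0268, 0, -0.0225, 0, 0, 0], [0, 0.0188, 0, -0.0155, 0, 0, 0], [0, -0.0044, -0.0016, 0.0002, 0, -0.0625, 0], [0, -0.0044, -0.0016, 0.0006, 0, -0.0625, 0], [0, -0.0043, -0.0016, 0.001, 0, -0.0625, 0], [0, -0.0042, -0.0016, 0.0014, 0, -0.0625, 0], [0, -0.004, -0.0016, 0.0018, 0, -0.0625, 0], [0, -0.0038, -0.0016, 0.0022, 0, -0.0625, 0], [0, -0.0036, -0.0016, 0.0026, 0, -0.0625, 0], [0, -0.0033, -0.0016, 0.0029, 0, -0.0625, 0], [0, -0.003, -0.0016, 0.0032, 0, -0.0625, 0], [0, -0.0027, -0.0016, 0.0035, 0, -0.0625, 0], [0, -0.0023, -0.0016, 0.0038, 0, -0.0625, 0], [0, -0.0019, -0.0016, 0.004, 0, -0.0625, 0], [0, -0.0015, -0.0016, 0.0041, 0, -0.0625, 0], [0, -0.0011, -0.0016, 0.0043, 0, -0.0625, 0], [0, -0.0007, -0.0016, 0.0044, 0, -0.0625, 0], [0, -0.0003, -0.0016, 0.0044, 0, -0.0625, 0]])

```text
time_s: 24.85
tcp_pos: [0.5185, 0.3115, 0.0874]
eef_rot: [-179.7, 40.4, -79.4]
contact_force: [-0.5, -1.2, -2.7]
gripper_width: 0.0396
gripper_force: 20.0
```

apply_moves(targets=[[0, 0, 0, 0, 0, 0, 0], [0, 0, 0, 0, 0, 0, 0]])

```text
time_s: 25.02
tcp_pos: [0.5183, 0.3084, 0.0843]
eef_rot: [179.7, 39.9, -80.0]
contact_force: [0.7, -0.6, -0.8]
gripper_width: 0.0396
gripper_force: 20.0
```

```bash
cat > fl.py <<'E'
from h import *
s=get_state(); r=R.from_euler("xyz",s["eef_rot"],degrees=True); G=s["tcp_pos"]-.018*r.apply([0,0,1]); print("G",G,s["eef_rot"],s["time_s"],s["gripper_width"],s["contact_force"])
L=np.array([np.cos(np.radians(100.4)),np.sin(np.radians(100.4)),0]); W=np.cross([0,0,1],L)
for n in ("side","scene"):
    c=capture(n); q=(cloud(c)-G).reshape(-1,3)@np.c_[L,W,[0,0,1]]*1000; col=c["frame"].reshape(-1,3)
    for l in range(-46,50,8):
        m=(abs(q[:,0]-l)<4)&(abs(q[:,1])<19)&(abs(q[:,2])<18)
        if m.sum()>6: print(n,l,m.sum(),"ztop abs",np.round(np.percentile(q[m][:,2],[50,92])+G[2]*1000,1),col[m].max(1).mean().round(0))
print("down 10mm",r.inv().apply([0,0,-.01]).round(4)," tilt err",(r.inv()*tl(40,100.4)).as_rotvec(degrees=True).round(2))
E
python3 fl.py
```

```text
G [0.52036837 0.29706833 0.09811647] [179.72524014  39.91831676 -80.01334378] 25.0167 0.03961051970707736 [ 0.69492819 -0.56579104 -0.82652546]
side -46 30 ztop abs [103. 106.] 103.0
side -38 26 ztop abs [101.2 105.8] 147.0
side -30 33 ztop abs [101.  104.4] 161.0
side -22 34 ztop abs [100.9 105. ] 169.0
side -14 37 ztop abs [101.2 104.5] 175.0
side -6 42 ztop abs [101.1 103.5] 184.0
side 2 48 ztop abs [100.8 105.1] 160.0
side 10 50 ztop abs [100.9 104.8] 157.0
side 18 46 ztop abs [101.1 104.6] 177.0
side 26 51 ztop abs [101.  104.6] 173.0
side 34 39 ztop abs [103.2 105.2] 133.0
side 42 55 ztop abs [104.2 105.7] 86.0
scene 2 8 ztop abs [100.8 102.1] 198.0
scene 10 35 ztop abs [102.4 105.3] 188.0
scene 18 49 ztop abs [101.  105.2] 177.0
scene 26 43 ztop abs [100.3 105. ] 179.0
scene 34 50 ztop abs [101.1 105.8] 139.0
scene 42 48 ztop abs [103.7 105.9] 92.0
down 10mm [ 0.0064 -0.      0.0077]  tilt err [ 0.01 -0.08 -0.32]
```

B is flat with the slide up, and the dark grip block is at +y. Lowering it to the bench.

apply_moves(targets=[[0, 0.0064, 0, 0.0077, 0, 0, 0], [0, 0.0128, 0, 0.0154, 0, 0, 0], [0, 0.0128, 0, 0.0154, 0, 0, 0], [0, 0.0096, 0, 0.0116, 0, 0, 0], [0, 0.0064, 0, 0.0077, 0, 0, 0], [0, 0.0026, 0, 0.0031, 0, 0, 0], [0, 0, 0, 0, 0, 0, 0], [0, 0, 0, 0, 0, 0, 0], [0, 0, 0, 0, 0, 0, 0]])

```text
time_s: 25.87
tcp_pos: [0.518, 0.3115, 0.0075]
eef_rot: [-179.9, 40.0, -79.5]
contact_force: [0.4, 0.9, -1.5]
gripper_width: 0.0397
gripper_force: 20.0
```

```bash
python3 fl.py | grep -v scene
```

```text
G [0.52010391 0.30012288 0.02124306] [-179.91465722   40.00593111  -79.50052693] 25.8667 0.03969543974858391 [ 0.35981497  0.86552836 -1.51225272]
side -46 29 ztop abs [26.8 28.8] 108.0
side -38 31 ztop abs [23.9 27.4] 171.0
side -30 30 ztop abs [24.5 28.8] 173.0
side -22 38 ztop abs [23.9 28.7] 182.0
side -14 34 ztop abs [23.8 27.5] 193.0
side -6 39 ztop abs [24.4 26.9] 188.0
side 2 46 ztop abs [24.2 28.5] 180.0
side 10 41 ztop abs [24.5 28.1] 180.0
side 18 49 ztop abs [24.7 27.5] 182.0
side 26 56 ztop abs [24.6 28.2] 186.0
side 34 32 ztop abs [26.7 28.9] 137.0
side 42 57 ztop abs [27.2 29.2] 94.0
down 10mm [0.0064 0.     0.0077]  tilt err [-0.02  0.01  0.08]
```

apply_moves(targets=[[0, 0.0016, 0, 0.0019, 0, 0, 0], [0, 0.001, 0, 0.0012, 0, 0, 0], [0, 0.0003, 0, 0.0004, 0, 0, 0], [0, 0, 0, 0, 0, 0, 0], [0, 0, 0, 0, 0, 0, 0]])

```text
time_s: 26.38
tcp_pos: [0.5176, 0.311, 0.002]
eef_rot: [180.0, 40.0, -79.6]
contact_force: [-1.0, -0.3, 1.5]
gripper_width: 0.0399
gripper_force: 20.0
```

apply_moves(targets=[[0, 0.0004, 0, 0.0005, 0, 0, 0], [0, 0.0003, 0, 0.0003, 0, 0, 0], [0, 0, 0, 0, 0, 0, 0], [0, 0, 0, 0, 0, 0, 0]])

```text
time_s: 26.72
tcp_pos: [0.5175, 0.311, 0.0019]
eef_rot: [180.0, 40.1, -79.6]
contact_force: [-2.6, -3.9, 9.5]
gripper_width: 0.04
gripper_force: 20.0
```

Contact at 9.5 N. I'll ease off, release and retreat.

apply_moves(targets=[[0, -0.0003, 0, -0.0003, 0, 0, 0], [0.4, 0, 0, 0, 0, 0, 0], [0.7, 0, 0, 0, 0, 0, 0], [0.7, 0, 0, 0, 0, 0, 0], [0.7, 0, 0, 0, 0, 0, 0], [0.7, 0, 0, 0, 0, 0, 0], [0.7, 0, 0, -0.02, 0, 0, 0], [0.7, 0, 0, -0.04, 0, 0, 0], [0.7, 0, 0, -0.04, 0, 0, 0], [0.7, 0, 0, -0.04, 0, 0, 0], [0.7, 0, 0, 0, 0, 0, 0]])

```text
time_s: 27.63
tcp_pos: [0.5378, 0.2191, 0.1142]
eef_rot: [-179.4, 39.8, -79.2]
contact_force: [0.7, 1.1, 0.6]
gripper_width: 0.0614
gripper_force: 0.0
```

Run:
```python
from h import *
s=get_state(); print(s["tcp_pos"],s["eef_rot"],s["gripper_width"],s["time_s"])
for n in ("side","wrist"):
    c=capture(n); P=cloud(c); d=np.linalg.norm(P-np.array([.521,.297,.02]),axis=-1); v,u=np.unravel_index(d.argmin(),d.shape); print(n,u,v); carrier(c,u,v)
ra=tl(0,104); plan([.52,.297,.13],rot=ra,n=7)
```

```text
[0.53782998 0.21907538 0.11417121] [-179.36044176   39.8454239   -79.24732325] 0.061394054184899516 27.6333
side 263 288
carrier [519.9 300.5] size 42.4 100.4 az 100.2 z [0.0147 0.0193 0.0233] n 682
wrist 325 192
carrier [520.5 298.9] size 40.0 97.1 az 100.4 z [0.0153 0.0194 0.023 ] n 2431
n 7 turn/row [-0.0023  0.0635 -0.0055] world d [-0.015   0.0751  0.02  ]
shifts [[-0.0102, 0.0002, 0.0048], [-0.0106, 0.0001, 0.0038], [-0.011, -0.0, 0.0027], [-0.0112, -0.0001, 0.0016], [-0.0113, -0.0002, 0.0005], [-0.0113, -0.0003, -0.0006], [-0.0112, -0.0004, -0.0018]]
```

apply_moves(targets=[[0.7, -0.0102, 0, 0.0048, 0, 0.0633, 0], [0.7, -0.0106, 0, 0.0038, 0, 0.0633, 0], [0.7, -0.011, 0, 0.0027, 0, 0.0633, 0], [0.7, -0.0112, 0, 0.0016, 0, 0.0633, 0], [0.7, -0.0113, 0, 0.0005, 0, 0.0633, 0], [0.7, -0.0113, 0, -0.0006, 0, 0.0633, 0], [0.7, -0.0112, 0, -0.0018, 0, 0.0633, 0], [0.7, 0, 0, 0, 0, 0, 0], [0.7, 0, 0, 0, 0, 0, 0], [0.7, 0, 0, 0, 0, 0, 0]])

```text
time_s: 28.57
tcp_pos: [0.5186, 0.2983, 0.127]
eef_rot: [179.8, 0.1, -79.5]
contact_force: [-0.1, 0.0, 0.4]
gripper_width: 0.0613
gripper_force: 0.0
```

Run:
```python
from h import *
s=get_state(); print(s["tcp_pos"],s["eef_rot"],s["gripper_width"],s["time_s"])
plan([.5203,.2993,-.001],rot=tl(0,100.4),n=5)
```

```text
[0.51863932 0.2983021  0.12701386] [ 1.79809969e+02  1.26407440e-01 -7.94911904e+01] 0.061284685094760885 28.5667
n 5 turn/row [0.0004 0.0003 0.0002] world d [ 0.0017  0.001  -0.128 ]
shift/row [-0.0001 -0.0004  0.0256]
```

apply_moves(targets=[[0.7, -0.0001, -0.0004, 0.03, 0.0004, 0.0003, 0.0002], [0.7, -0.0001, -0.0004, 0.03, 0.0004, 0.0003, 0.0002], [0.7, -0.0001, -0.0004, 0.03, 0.0004, 0.0003, 0.0002], [0.7, -0.0001, -0.0004, 0.02, 0.0004, 0.0003, 0.0002], [0.7, -0.0001, -0.0004, 0.012, 0.0004, 0.0003, 0.0002], [0.7, 0, 0, 0.006, 0, 0, 0], [0.7, 0, 0, 0, 0, 0, 0], [0.7, 0, 0, 0, 0, 0, 0], [0, 0, 0, 0, 0, 0, 0], [0, 0, 0, 0, 0, 0, 0], [0, 0, 0, 0, 0, 0, 0], [0, 0, 0, 0, 0, 0, 0], [0, 0, 0, 0, 0, 0, 0], [0, 0, 0, 0, 0, 0, 0], [0, 0, 0, 0, 0, 0, 0], [0, 0, 0, 0, 0, 0, 0]], newtons=15)

```text
time_s: 29.9
tcp_pos: [0.5221, 0.2992, 0.0014]
eef_rot: [-179.8, 0.0, -79.7]
contact_force: [-1.5, -0.5, 6.1]
gripper_width: 0.0401
gripper_force: 15.0
```

Run:
```python
from h import *
s=get_state(); print(s["tcp_pos"],s["eef_rot"],s["gripper_width"],s["gripper_force"],s["time_s"])
r0=R.from_euler("xyz",s["eef_rot"],degrees=True); g=tool(-xc,-zc)
p1=s["tcp_pos"]+[0,0,.28]; p2=O+.300*xc+.10*zc; print(p2); plan(p2,rot=g,frm=(p1,r0),n=11)
```

```text
[0.52209941 0.2991732  0.00136588] [-1.79816243e+02  1.01297279e-02 -7.96605795e+01] 0.040057717847658034 15.005096644163132 29.9
[ 0.64186422 -0.05393556  0.26277878]
n 11 turn/row [ 0.0036 -0.025   0.0171] world d [ 0.1198 -0.3531 -0.0186]
shifts [[0.0335, -0.0049, 0.0017], [0.0334, -0.0058, 0.0004], [0.0333, -0.0067, -0.0009], [0.033, -0.0076, -0.0021], [0.0327, -0.0085, -0.0034], [0.0323, -0.0094, -0.0046], [0.0318, -0.0103, -0.0058], [0.0313, -0.0112, -0.007], [0.0307, -0.0121, -0.0081], [0.03, -0.0129, -0.0093], [0.0292, -0.0138, -0.0103]]
```

apply_moves(targets=[[0, 0, 0, -0.01, 0, 0, 0], [0, 0, 0, -0.035, 0, 0, 0], [0, 0, 0, -0.04, 0, 0, 0], [0, 0, 0, -0.04, 0, 0, 0], [0, 0, 0, -0.04, 0, 0, 0], [0, 0, 0, -0.04, 0, 0, 0], [0, 0, 0, -0.04, 0, 0, 0], [0, 0, 0, -0.035, 0, 0, 0], [0, 0, 0, 0, 0, 0, 0]])

```text
time_s: 30.65
tcp_pos: [0.5239, 0.3002, 0.2899]
eef_rot: [-179.2, 0.3, -79.6]
contact_force: [1.2, 1.3, -0.0]
gripper_width: 0.0397
gripper_force: 15.0
```

apply_moves(targets=[[0, 0.0335, -0.0049, 0.0017, 0.0036, -0.025, 0.0171], [0, 0.0334, -0.0058, 0.0004, 0.0036, -0.025, 0.0171], [0, 0.0333, -0.0067, -0.0009, 0.0036, -0.025, 0.0171], [0, 0.033, -0.0076, -0.0021, 0.0036, -0.025, 0.0171], [0, 0.0327, -0.0085, -0.0034, 0.0036, -0.025, 0.0171], [0, 0.0323, -0.0094, -0.0046, 0.0036, -0.025, 0.0171], [0, 0.0318, -0.0103, -0.0058, 0.0036, -0.025, 0.0171], [0, 0.0313, -0.0112, -0.007, 0.0036, -0.025, 0.0171], [0, 0.0307, -0.0121, -0.0081, 0.0036, -0.025, 0.0171], [0, 0.03, -0.0129, -0.0093, 0.0036, -0.025, 0.0171], [0, 0.0292, -0.0138, -0.0103, 0.0036, -0.025, 0.0171], [0, 0, 0, 0, 0, 0, 0], [0, 0, 0, 0, 0, 0, 0], [0, 0, 0, 0, 0, 0, 0]])

```text
time_s: 31.82
tcp_pos: [0.6403, -0.0548, 0.2618]
eef_rot: [179.9, 24.9, -96.9]
contact_force: [-0.1, 0.4, -0.9]
gripper_width: 0.0396
gripper_force: 15.0
```

```bash
cat > ch.py <<'E'
from h import *
c=capture("wrist"); P=cloud(c); q=((P-O).reshape(-1,3)@C*1000).reshape(400,640,3); s=get_state(); t=(s["tcp_pos"]-O)@C*1000
r0=R.from_euler("xyz",s["eef_rot"],degrees=True); print("tcp in chute",t.round(1),"rot err",(r0.inv()*tool(-xc,-zc)).as_rotvec(degrees=True).round(2),s["gripper_width"],s["contact_force"].round(1),s["time_s"])
for v in (185,195,205,220,235):
    w=q[v]; m=abs(w[:,2]-t[2]-24)<9; m[:250]=0; m[400:]=0; k=m.nonzero()[0]
    if len(k): print(v,"x",np.median(w[m][:,0]).round(1),"y",w[k[0]][1].round(1),w[k[-1]][1].round(1),"z rim",w[k[1]][2].round(1),w[k[-2]][2].round(1))
w=q.reshape(-1,3); m=(abs(w[:,1])<14)&(w[:,2]>15)&(w[:,2]<28)&(w[:,0]>170); print("queued top x max",np.percentile(w[m][:,0],99) if m.any() else None)
E
python3 ch.py
```

```text
tcp in chute [299.7   1.6  99.6] rot err [ 0.03 -0.06 -0.03] 0.03989856106729419 [ 0.3  0.1 -0.7] 31.8667
185 x 255.1 y -18.8 20.4 z rim 120.5 120.4
195 x 261.5 y -18.9 20.6 z rim 121.7 121.6
205 x 267.2 y -18.6 20.9 z rim 120.4 120.4
220 x 276.0 y -19.1 20.5 z rim 120.9 119.8
235 x 284.9 y -18.9 20.3 z rim 121.0 121.6
queued top x max 192.37652687897585
```

apply_moves(targets=[[0, 0, -0.0006, 0.01, 0, 0, 0], [0, 0, 0, 0.02, 0, 0, 0], [0, 0, 0, 0.02, 0, 0, 0], [0, 0, 0, 0.02, 0, 0, 0], [0, 0, 0, 0.012, 0, 0, 0], [0, 0, 0, 0.007, 0, 0, 0], [0, 0, 0, 0.004, 0, 0, 0], [0, 0, 0, 0.002, 0, 0, 0], [0, 0, 0, 0.001, 0, 0, 0], [0, 0, 0, 0, 0, 0, 0], [0, 0, 0, 0, 0, 0, 0]])

```text
time_s: 32.78
tcp_pos: [0.6464, -0.0147, 0.176]
eef_rot: [-180.0, 24.9, -96.8]
contact_force: [0.2, -0.7, -0.8]
gripper_width: 0.0395
gripper_force: 15.0
```

```bash
python3 ch.py
```

```text
tcp in chute [2.991e+02 2.000e-01 4.600e+00] rot err [-0.07 -0.05 -0.04] 0.039774704926835346 [-0.4 -0.2 -0.6] 32.8333
185 x 255.6 y -20.1 19.1 z rim 25.7 25.9
195 x 262.1 y -20.1 19.4 z rim 26.0 25.2
205 x 267.8 y -19.8 19.4 z rim 25.7 26.0
220 x 276.5 y -20.3 19.3 z rim 25.5 25.5
235 x 285.5 y -20.0 19.2 z rim 25.2 24.4
queued top x max 345.0186613715527
```

apply_moves(targets=[[0, 0.005, 0.0003, 0.0015, 0, 0, 0], [0, 0.008, 0, 0.001, 0, 0, 0], [0, 0.007, 0, 0.0005, 0, 0, 0], [0, 0, 0, 0.0004, 0, 0, 0], [0, 0, 0, 0, 0, 0, 0], [0.7, 0, 0, 0, 0, 0, 0], [0.7, 0, 0, 0, 0, 0, 0], [0.7, 0, 0, 0, 0, 0, 0], [0.7, 0, 0, 0, 0, 0, 0], [0.7, 0, 0, 0, 0, 0, 0], [0.7, 0, 0, 0, 0, 0, 0], [0.7, 0, 0, 0, 0, 0, 0]])

```text
time_s: 33.83
tcp_pos: [0.6437, -0.0306, 0.1636]
eef_rot: [180.0, 24.9, -96.8]
contact_force: [-0.3, 0.2, 0.7]
gripper_width: 0.0613
gripper_force: 0.0
```

apply_moves(targets=[[0.7, 0, 0, -0.02, 0, 0, 0], [0.7, 0, 0, -0.035, 0, 0, 0], [0.7, 0, 0, -0.04, 0, 0, 0], [0.7, 0, 0, -0.03, 0, 0, 0], [0.7, 0, 0, -0.03, 0, 0, 0], [0, 0, 0, 0, 0, 0, 0], [0, 0, 0, 0, 0, 0, 0], [0, 0, 0, 0, 0, 0, 0]])

```text
time_s: 34.5
tcp_pos: [0.6357, -0.0955, 0.3038]
eef_rot: [179.9, 25.0, -96.9]
contact_force: [0.0, 0.9, -0.8]
gripper_width: 0.0464
gripper_force: 0.0
```

Run:
```python
from h import *
c=capture("wrist"); f=c["frame"]; q=((cloud(c)-O).reshape(-1,3)@C*1000); s=get_state(); print(s["tcp_pos"],s["eef_rot"],((s["tcp_pos"]-O)@C*1000).round(1),s["contact_force"],s["time_s"],s["gripper_width"])
for x in range(100,300,10):
    m=(abs(q[:,0]-x)<5)&(abs(q[:,1])<26)&(q[:,2]>9)&(q[:,2]<40); k=m&(abs(q[:,1])<12)
    if k.sum()>5: print(x,k.sum(),np.median(q[k][:,2]).round(1),"y",q[m][:,1].min().round(1),q[m][:,1].max().round(1),f.reshape(-1,3)[k].mean(0).astype(int))
m=(abs(q[:,1])<12)&(q[:,2]>15)&(q[:,2]<28)&(q[:,0]>170)&(q[:,0]<330); print("end",np.percentile(q[m][:,0],99))
# hood pad in scene + wrist clouds
for n in ("wrist","scene","side"):
    q=((cloud(capture(n))-O).reshape(-1,3)@C*1000); m=(abs(q[:,1])<36)&(q[:,2]>60)&(q[:,2]<150)&(q[:,0]>60)&(q[:,0]<200)
    if m.sum(): print(n,m.sum(),np.percentile(q[m],[2,50,98],axis=0).round(0).tolist())
save("w5",np.vstack([f[:260]]))
```

```text
[ 0.63552987 -0.09528644  0.30307799] [179.85787877  24.97877615 -96.90290217] [279.1   1.4 154.2] [ 0.40808563 -0.46298059  0.02203502] 34.55 0.04284796346465242
170 270 18.7 y -19.0 19.7 [153 144 131]
180 269 21.3 y -19.3 19.8 [89 86 80]
190 267 22.2 y -19.5 20.0 [61 60 58]
200 239 18.4 y -18.8 20.2 [180 184 173]
210 236 18.2 y -19.0 20.3 [215 220 207]
220 231 18.5 y -19.2 20.4 [194 183 175]
230 229 18.6 y -19.4 19.6 [228 214 208]
240 229 18.3 y -19.7 19.8 [225 221 213]
250 205 18.2 y -19.7 19.9 [222 225 214]
260 220 18.6 y -19.0 20.1 [233 234 222]
270 194 18.6 y -19.3 20.2 [221 221 208]
280 239 21.9 y -19.6 19.4 [99 96 91]
290 58 22.0 y -19.6 19.4 [127 121 115]
end 286.26910036707085
wrist 7032 [[121.0, -34.0, 71.0], [147.0, 0.0, 84.0], [171.0, 35.0, 91.0]]
scene 477 [[89.0, -36.0, 60.0], [150.0, -11.0, 76.0], [172.0, 35.0, 91.0]]
side 217 [[104.0, -35.0, 60.0], [157.0, -10.0, 77.0], [173.0, 36.0, 90.0]]
```

View pics/w5.png

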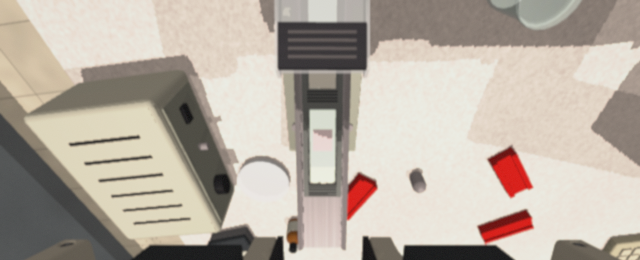

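The last view shows carrier_b at (322,150) queued behind A, slide up with its grip uphill. Its uphill end is at 287 mm, so the queue is closed; the hood pad is at (322,45). Now I'll press the hood with closed fingers and the tool vertical, to stay clear of the scanner.

```bash
cat > hd.py <<'E'
from h import *
rv=tl(0,83.2)
def T(x,z): return O+C@(np.array([x-8.6,0,z+4])/1000)-[0,0,.011]
E
python3 - <<'E'
from hd import *
a=T(155,135); print(a,T(162,41)); plan(a,rot=rv,n=8)
b=T(155,95); print("press1"); plan(b,rot=rv,frm=(a,rv),n=3); print("press2"); plan(T(162,43),rot=rv,frm=(b,rv),n=8); print("last 4mm"); plan(T(162,39),rot=rv,frm=(T(162,43),rv),n=4)
E
```

```text
[ 0.62342979 -0.20853135  0.22221062] [ 0.6288847  -0.16278516  0.13997601]
n 8 turn/row [ 0.0002  0.0347 -0.0001] world d [-0.0122 -0.1133 -0.0807]
shifts [[0.0172, -0.0002, 0.0031], [0.017, -0.0002, 0.0041], [0.0167, -0.0002, 0.005], [0.0164, -0.0002, 0.0059], [0.0161, -0.0002, 0.0068], [0.0157, -0.0002, 0.0076], [0.0153, -0.0002, 0.0085], [0.0148, -0.0002, 0.0093]]
press1
n 3 turn/row [0. 0. 0.] world d [ 0.002   0.0168 -0.0363]
shift/row [-0.0056  0.      0.0121]
press2
n 8 turn/row [0. 0. 0.] world d [ 0.0034  0.0281 -0.0442]
shift/row [-0.0035  0.      0.0055]
last 4mm
n 4 turn/row [0. 0. 0.] world d [ 0.0002  0.0017 -0.0036]
shift/row [-0.0004  0.      0.0009]
```

apply_moves(targets=[[0, 0.0172, 0, 0.0031, 0, 0.0347, 0], [0, 0.017, 0, 0.0041, 0, 0.0347, 0], [0, 0.0167, 0, 0.005, 0, 0.0347, 0], [0, 0.0164, 0, 0.0059, 0, 0.0347, 0], [0, 0.0161, 0, 0.0068, 0, 0.0347, 0], [0, 0.0157, 0, 0.0076, 0, 0.0347, 0], [0, 0.0153, 0, 0.0085, 0, 0.0347, 0], [0, 0.0148, 0, 0.0093, 0, 0.0347, 0], [0, 0, 0, 0, 0, 0, 0], [0, 0, 0, 0, 0, 0, 0], [0, 0, 0, 0, 0, 0, 0]])

```text
time_s: 35.62
tcp_pos: [0.6226, -0.2084, 0.2237]
eef_rot: [180.0, 0.1, -96.8]
contact_force: [0.4, -0.7, 0.6]
gripper_width: 0.0005
gripper_force: 0.0
```

Run:
```python
from hd import *
s=get_state(); print(s["tcp_pos"],s["eef_rot"],s["gripper_width"],s["contact_force"],s["joints"].round(1)); plan(T(155,95),n=3)
```

```text
[ 0.62264602 -0.20835763  0.22373934] [ 1.79972218e+02  5.46104687e-02 -9.68246615e+01] 0.0005125079892511667 [ 0.4498959  -0.74187853  0.58991062] [ -1.6  18.6  -1.2  -0.1 -70.2  -5.3]
n 3 turn/row [0. 0. 0.] world d [ 0.0028  0.0166 -0.0378]
shift/row [-0.0056 -0.0003  0.0126]
```

apply_moves(targets=[[0, -0.0056, -0.0003, 0.0126, 0, 0, 0], [0, -0.0056, -0.0003, 0.0126, 0, 0, 0], [0, -0.0056, -0.0003, 0.0126, 0, 0, 0], [0, 0, 0, 0, 0, 0, 0]])

```text
time_s: 35.95
tcp_pos: [0.6246, -0.1913, 0.1839]
eef_rot: [179.8, 0.1, -96.9]
contact_force: [-0.1, -0.2, -0.2]
gripper_width: 0.0002
gripper_force: 0.0
```

apply_moves(targets=[[0, -0.0035, 0, 0.0055, 0, 0, 0], [0, -0.0035, 0, 0.0055, 0, 0, 0], [0, -0.0035, 0, 0.0055, 0, 0, 0], [0, -0.0035, 0, 0.0055, 0, 0, 0], [0, -0.0035, 0, 0.0055, 0, 0, 0], [0, 0, 0, 0, 0, 0, 0]])

```text
time_s: 36.45
tcp_pos: [0.6272, -0.1744, 0.1572]
eef_rot: [179.9, -0.0, -96.8]
contact_force: [0.2, -1.2, 1.0]
gripper_width: 0.0006
gripper_force: 0.4
```

apply_moves(targets=[[0, -0.0035, 0, 0.0055, 0, 0, 0], [0, -0.0035, 0, 0.0055, 0, 0, 0], [0, -0.0035, 0, 0.0055, 0, 0, 0], [0, 0, 0, 0, 0, 0, 0], [0, 0, 0, 0, 0, 0, 0]])

```text
time_s: 36.87
tcp_pos: [0.6282, -0.1643, 0.1409]
eef_rot: [179.9, -0.0, -96.8]
contact_force: [-1.0, 0.0, 0.4]
gripper_width: 0.0008
gripper_force: 0.0
```

apply_moves(targets=[[0, -0.0004, 0, 0.001, 0, 0, 0], [0, -0.0004, 0, 0.001, 0, 0, 0], [0, 0, 0, 0, 0, 0, 0]])

```text
time_s: 37.12
tcp_pos: [0.6284, -0.1642, 0.1401]
eef_rot: [180.0, -0.1, -96.8]
contact_force: [-1.5, -0.8, 6.0]
gripper_width: 0.0004
gripper_force: 2.3
```

```bash
cat > pad.py <<'E'
from h import *
s=get_state(); print(s["contact_force"],s["tcp_pos"],((s["tcp_pos"]+[0,0,.011]-O)@C*1000).round(1))
for n in ("scene","side"):
    q=((cloud(capture(n))-O).reshape(-1,3)@C*1000)
    for lo,hi in ((18,33),(-33,-18)):
        m=(q[:,1]>lo)&(q[:,1]<hi)&(q[:,2]>30)&(q[:,2]<100)&(q[:,0]>120)&(q[:,0]<182)
        if m.sum()>8: print(n,lo,m.sum(),[(x,np.median(q[k][:,2]).round(1)) for x in range(125,185,10) if (k:=m&(abs(q[:,0]-x)<5)).sum()>3])
E
python3 pad.py
```

```text
[-1.49009498 -0.79045678  5.95561506] [ 0.62841797 -0.16415313  0.14011034] [152.2   0.3  45.7]
scene 18 45 [(155, np.float64(40.1)), (165, np.float64(40.6)), (175, np.float64(39.2))]
scene -33 99 [(125, np.float64(35.2)), (135, np.float64(33.8)), (145, np.float64(34.1)), (155, np.float64(40.1)), (165, np.float64(39.6)), (175, np.float64(39.1))]
side 18 58 [(135, np.float64(34.8)), (155, np.float64(46.9)), (165, np.float64(73.8)), (175, np.float64(74.4))]
side -33 24 [(175, np.float64(39.2))]
```

The pad is level at about 40 mm and the force is rising, so it's near the stop. I'll press firmly, hold, then back off.

apply_moves(targets=[[0, -0.0003, 0, 0.0008, 0, 0, 0], [0, -0.0003, 0, 0.0006, 0, 0, 0], [0, 0, 0, 0, 0, 0, 0], [0, 0, 0, 0, 0, 0, 0], [0, 0, 0, 0, 0, 0, 0]])

```text
time_s: 37.63
tcp_pos: [0.6285, -0.164, 0.1398]
eef_rot: [-180.0, -0.1, -96.8]
contact_force: [-4.8, -1.7, 10.0]
gripper_width: 0.0003
gripper_force: 5.2
```

apply_moves(targets=[[0, 0, 0, -0.01, 0, 0, 0], [0, 0, 0, -0.03, 0, 0, 0], [0, 0, 0, -0.04, 0, 0, 0], [0, 0, 0, -0.04, 0, 0, 0], [0, 0, 0, 0, 0, 0, 0], [0, 0, 0, 0, 0, 0, 0]])

```text
time_s: 38.13
tcp_pos: [0.6302, -0.1632, 0.2617]
eef_rot: [-179.7, 0.0, -96.8]
contact_force: [0.1, 1.3, -0.2]
gripper_width: 0.0006
gripper_force: 0.0
```

```bash
python3 pad.py
python3 - <<'E'
from h import *
q=((cloud(capture("wrist"))-O).reshape(-1,3)@C*1000); m=(abs(q[:,1])<30)&(q[:,2]>25)&(q[:,2]<70)
print("wrist pad",[(x,np.median(q[k][:,2]).round(1)) for x in range(85,185,10) if (k:=m&(abs(q[:,0]-x)<5)).sum()>20])
m=(abs(q[:,1])<12)&(q[:,2]>15)&(q[:,2]<28)&(q[:,0]>180)&(q[:,0]<330)
for x in range(190,300,10):
    k=m&(abs(q[:,0]-x)<5)
    if k.sum()>5: print(x,np.median(q[k][:,2]).round(1),end=" ")
m=(abs(q[:,1])<25)&(q[:,2]>12)&(q[:,2]<28)&(q[:,0]>200); print("x max",np.percentile(q[m][:,0],99.5) if m.any() else None, get_state()["time_s"])
E
```

```text
[ 0.0637114   1.30257745 -0.17476507] [ 0.63016656 -0.16315283  0.26170601] [204.7  -1.3 155.4]
scene 18 81 [(125, np.float64(34.6)), (135, np.float64(34.6)), (145, np.float64(39.0)), (155, np.float64(40.0)), (165, np.float64(39.7)), (175, np.float64(38.4))]
scene -33 120 [(125, np.float64(34.9)), (135, np.float64(35.0)), (145, np.float64(39.2)), (155, np.float64(39.6)), (165, np.float64(39.9)), (175, np.float64(37.4))]
side 18 37 [(125, np.float64(35.7)), (155, np.float64(38.6)), (165, np.float64(39.3)), (175, np.float64(37.7))]
side -33 19 [(175, np.float64(35.9))]
wrist pad [(85, np.float64(35.9)), (95, np.float64(35.8)), (105, np.float64(35.7)), (115, np.float64(35.9)), (125, np.float64(35.8)), (135, np.float64(35.8)), (145, np.float64(39.8)), (155, np.float64(41.0)), (165, np.float64(40.9)), (175, np.float64(40.9))]
190 21.9 200 18.4 210 18.0 220 18.1 230 19.2 260 18.4 270 18.4 280 21.8 x max 284.6048500368845 38.2833
```

The hood lies flat with the pad at 41 mm, the queue is intact and the arm is clear. Handing in.

```bash
python3 -c "
from plant import close_job; print(close_job())"
```

```text
the job is handed in; nothing more can be done
None
```

The job is handed in at about 38 s of the 72 s limit: both carriers are queued behind the first, slide up and grip uphill, and the hood is down (pad at 41 mm); the hand-in returned no verdict.

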